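# Put the washed lab tiles and the slide carrier to drain

## Task

Put the washed things to drain: first lift the thick tile off its sloping stand and stand it upright on edge in the empty slot of the rack with the wide slots, then stand the thin tile upright on its long edge in the empty slot of the rack with the narrow slots, each about centred along its slot, lowered in the grip right onto the slot's floor, not dropped, and only then let go. Last, hang the slide carrier by its bail on both prongs of the drip fork, so that it hangs still above the tray. Leave the tiles already in the racks and the other things on the bench where they are.

Things in the scene. Friction and masses are not known exactly. Their poses are not given: they have to be found in the camera images.
- thick_tile: thick white glazed tile with 3x3 large round wells, 16 mm thick, 110 mm wide, 110 mm high, about 420 g. Origin: centre of its lower edge face; z runs up the tile to the upper edge, y along its width, x through the thickness, out of the face with wells. At the start it leans on stand_a: z 35 deg from vertical, top towards the stand's -x (to the robot and its right), wells facing up
- thick_tile_centre (a point): centre of the thick tile, 55 mm up its z from the lower edge
- thin_tile: thin white tile with 6x4 small round wells, 8 mm thick, 140 mm wide, 110 mm high, about 150 g. Axes, origin and lean at the start as for the thick tile, on the other stand
- thin_tile_centre (a point): centre of the thin tile, 55 mm up its z from the lower edge
- stand_a: fixed sloping stand holding the thick tile, base 125 x 105 mm. A 100 mm wide ledge with a 6 mm lip carries the tile's lower edge, about 20 mm above the bench; two 10 mm ribs, 42 mm either side of the middle, support its back up to 78 mm from the ledge. Between and above the ribs the tile's back is free for a finger. The tile comes off along its own z
- stand_b: same stand, holding the thin tile; the two stands swap places from run to run and stand turned 40 to 60 deg
- wide_rack: fixed draining rack, aluminium base 150 (x) x 104 (y) x 10 mm, two wide slots along its y at x = -33 and +33 mm, each 20.5 mm clear between hoops of 6 mm steel wire, 90 mm long, straight to 40 mm, then flared 5 mm outwards to their tops 57 mm above the bench. Slot floor: top of the base, 10 mm above the bench. Origin: middle of the underside
- wide_rack_free (a point): middle of the floor of the empty wide slot (rack x = -33 mm); axes as the rack. The tile's thickness goes along x, its width along y
- narrow_rack: the same rack with two narrow slots, 12.5 mm clear, at x = -33 and +33 mm. The two racks swap places from run to run
- narrow_rack_free (a point): middle of the floor of the empty narrow slot (rack x = +33 mm); axes as the rack
- old_thick: thick tile (as above) that already stands in the other wide slot, 66 mm from the middle of the empty one; its top 120 mm above the bench; leave it
- old_thin: thin tile that already stands in the other narrow slot, 66 mm from the middle of the empty one; its top 120 mm above the bench; leave it
- carrier: slide carrier, 220 g: open steel box 60 (x) x 96 (y) x 36 mm with glass slides and a rigid upright bail (6 mm wire) in its y-z plane: legs at y = +-44.5 mm and a level bar along y, 125 mm above the underside, with a black sleeve, 11 mm thick and 30 mm long, at its middle. Origin: middle of the underside
- carrier_bar (a point): middle of the bail's bar and of its sleeve, 125 mm above the carrier's underside
- fork: fixed drip fork, origin under its 16 mm column. Two parallel prongs, 8 mm thick, 54 mm apart (y = +-27 mm), point along its -x (towards the robot), slope slightly down to crooks 85 mm from the column, then turn up to tips at 105 mm, top 259 mm above the bench. A cross bar joins them at the column, top 250 mm above the bench. A low drip tray lies below
- fork_seat (a point): where the middle of the bail's bar lies when the carrier hangs: midway between the two crooks, 84 mm from the column, 239 mm above the bench; axes as the fork. The bar lies along y across both prongs, its sleeve between them; bring it over the tips along +x, then lower
- reagent: clear bottle with a red cap, 52 mm across, 130 mm high, fixed to the bench beyond the racks; an obstacle; origin under its middle
- jar: amber jar, 50 mm across, 75 mm high, loose bystander; origin under its middle
- strips: white can, 44 mm across, 95 mm high, loose bystander; origin under its middle
- beaker: glass beaker, 68 mm across, 85 mm high, loose bystander; origin under its middle
Things that resemble listed ones, but are neither listed nor needed, are in the scene too. What is shaped like the narrow_rack but yellow is not meant. What is shaped like the thick_tile but orange is not meant.

How it is judged (in metres and radians):
On the way, in this order (a step that is already met when the one before it is completed fails the run):
1. the thick tile is lowered, still held, to the floor of the empty wide slot (within about 4 mm) (x of thick_tile_centre in the frame of wide_rack_free between -0.01 and 0.01 m and y of thick_tile_centre in the frame of wide_rack_free between -0.025 and 0.025 m and z of thick_tile_centre in the frame of wide_rack_free below 0.0595 m and contact force between thick_tile and the fingers above 1 N), for 0.1 s.
2. the thick tile stands in the empty wide slot, let go (x of thick_tile_centre in the frame of wide_rack_free between -0.01 and 0.01 m and y of thick_tile_centre in the frame of wide_rack_free between -0.025 and 0.025 m and z of thick_tile_centre in the frame of wide_rack_free between 0.048 and 0.061 m and angle between the x axis of thick_tile and the x axis of wide_rack, either way round below 0.2 rad and linear speed of thick_tile below 0.03 m/s and contact force between thick_tile and the fingers below 0.1 N), for 0.2 s.
3. the thin tile is lowered, still held, to the floor of the empty narrow slot (within about 4 mm) (x of thin_tile_centre in the frame of narrow_rack_free between -0.01 and 0.01 m and y of thin_tile_centre in the frame of narrow_rack_free between -0.025 and 0.025 m and z of thin_tile_centre in the frame of narrow_rack_free below 0.0595 m and contact force between thin_tile and the fingers above 1 N), for 0.1 s.
4. the thin tile stands in the empty narrow slot, let go (x of thin_tile_centre in the frame of narrow_rack_free between -0.01 and 0.01 m and y of thin_tile_centre in the frame of narrow_rack_free between -0.025 and 0.025 m and z of thin_tile_centre in the frame of narrow_rack_free between 0.048 and 0.061 m and angle between the x axis of thin_tile and the x axis of narrow_rack, either way round below 0.2 rad and linear speed of thin_tile below 0.03 m/s and contact force between thin_tile and the fingers below 0.1 N), for 0.2 s.
5. the carrier hangs by its bail in the crooks of both prongs, let go (x of carrier_bar in the frame of fork_seat between -0.014 and 0.014 m and y of carrier_bar in the frame of fork_seat between -0.015 and 0.015 m and z of carrier_bar in the frame of fork_seat between -0.01 and 0.01 m and angle between carrier's own z axis and vertical below 0.25 rad and linear speed of carrier below 0.05 m/s and contact force between carrier and the fingers below 0.1 N), for 0.2 s.
At the end, for the whole second after the job is handed in: Tiles in their empty slots, thin one on its long edge: centre within 10 mm across, 25 mm along, 48-61 mm above the slot floor, lean under 11 deg. Carrier bar in both crooks (within 14 mm across, 15 along, 10 in height), carrier within 14 deg of upright. All still and let go (all of step 2 and all of step 4 and all of step 5); the robot touches nothing.
It fails at once if a tile already in a rack is moved by more than 20 mm (distance of any of old_thick, old_thin from where it was at the start of the episode above 0.02 m).
It fails at once if the jar, the white can or the beaker is moved by more than 30 mm (distance of any of jar, strips, beaker from where it was at the start of the episode above 0.03 m).
It also fails if it takes over 72 s, if anything falls off the work surface, if the arm or the gripper's body presses on something with over 40 N, if the wrist force passes 120 N, or if a joint passes its speed limit or range.

## Robot

A 6-joint arm with a two-finger parallel gripper is mounted at the origin on the work surface. World frame = base frame: x ahead of the robot, y to its left, z up, the work surface at z = 0. Lengths are in m, angles in degrees, forces in N, time in s.
With the tool pointing down it reaches from about 0.375 to 0.9 m from the base axis. Payload 3.1 kg.
Tool frame: the origin (TCP) lies at the very end of the fingers, on their centre line; the grasp point (between the pads) lies 19 mm behind it; z points along the fingers, y is the line along which they close (so a half turn about z gives the same grasp; the last joint's range is limited). The gripper opens to 87 mm and grips with 3 to 60 N. Pads are 19 mm wide; open, the fingers measure 117 mm over their backs; the gripper's body (75 mm by 190 mm) begins 51 mm behind the grasp point.
Start: joints at [-85.972, 30.224, 82.088, -0, 67.689, -10.227], TCP at [0.154, -0.606, 0.223] pointing down, gripper open.
Joint ranges: [-176.69, 176.69], [-43.24, 126.21], [12.49, 139.97], [-82, 262], [0, 151.66], [-163.58, 163.58]. Speed limits (degrees/s): [159.86, 159.86, 180, 180, 180, 180].

## Interface

Orientations are given as a 3x3 rotation matrix whose columns are the frame's x, y, z axes.
In Python, from rig import readout, viewer, ticket gives the robot as it stands.
- The arm moves only by the tool send_rows, never from a script. Its argument "moves" is a list of rows, each a list of 6 numbers: the shift along the tool's x, y, z in units of 250 mm (1.0 is 250 mm), then the turn, a rotation vector about the tool's x, y, z in units of 90 degrees (1.0 is 90 degrees). A call has 1 to 12 rows; each row is the pose to reach, as a shift and turn from the pose commanded when the call began, along the tool's axes at that moment; what a row does not reach only later rows make up. A row lasts 1/10 s, in which the tool goes at most 50 mm and 8.59 degrees, less where a joint would pass 70% of its speed; a pose out of reach is approached as far as the arm can. A call with a number of a shift or a turn outside -1 to 1 is refused whole. A call with a gripper value outside its range is refused whole. "grip" is the opening, from 0 (shut) to 1 (fully open), set as the call begins (left out, the last holds). The fingers move at their own pace and stop on an object; the grip force is fixed at half the most. Time passes only in rows, so rows that repeat a pose let the fingers close. It gives the time, the measured TCP pose, the force, the opening and the grip force at its end, in the units of the state.
- readout.read_state(): the state, without advancing time (a new reading comes with each control period).
- viewer.capture(name): name is "scene" or "top"; returns (picture, depth): 384x512x3 uint8, red, green, blue; 384x512 float32, m along the optical axis (not along the pixel's ray), 0 where there is no reading.
- viewer.camera_info(name): a dict with "fx", "fy", "cx", "cy" (pixels), "distortion" ([k1, k2, p1, p2, k3] as OpenCV has them; the pictures are not rectified), "R" (3x3) and "t" (3): a world point X has camera coordinates R X + t. Camera axes: x right, y down, z forward; pixel columns grow to the right and rows downward; lengths in m; the calibration is good to about 2 mm. A picture is of the moment at which its call begins. camera_info takes no time and is no camera call.
- ticket.hand_in(): hands the job in; it is judged then, once.
The state is a dict: "time_s": time; "joint_positions": joint angles; "qvel": joint speeds; "tau": joint torques, N m; "position": TCP position; "tcp_rot": TCP orientation; "force": force on the tool from outside, world axes, zero at the start; "moment": the same for the moment, N m; "opening": opening from 0.0 (shut) to 1.0 (fully open); "grasp_force": force on a finger pad.
Only numpy, scipy, OpenCV 4.12 (cv2) and the standard library are available. Lean on these libraries where they do the work, as an engineer would, in place of code of your own. Each camera call takes 0.05 s, during which the arm holds its last target. There are 200 camera calls.

## Working session

There is one attempt and no reset: what is moved stays moved. The work goes in short steps, Python scripts to look and compute and a tool call to move; the robot and the scene stay as the last step left them, time stands still between calls to the robot, and variables do not carry over. Pictures are saved under pics/ and viewed, at most 10 in all, crops included, and the job is handed in when it is done.

Besides the shell and the picture viewer there is one more tool, called after "Call:" by a JSON object that holds its "api" and its "payload", one argument or row to a line. send_rows: Moves the arm, as the interface text tells. Shifts and turns lie within -1 to 1; 1 stands for 250 mm of shift or 90 degrees of turn. Its arguments: {"type":"object","properties":{"moves":{"type":"array"},"grip":{"type":"number"}},"required":["moves"]}

```bash
mkdir -p pics; ls
python3 - <<'E'
from rig import readout, viewer
import cv2, numpy as np
for n in("scene","top"):
    p,d=viewer.capture(n); cv2.imwrite(f"pics/{n}0.png",p[...,::-1]); np.savez(f"{n}0.npz",p=p,d=d)
    print(viewer.camera_info(n), (d>0).mean())
print(readout.read_state())
E
```

```text
pics
{'fx': 425.00465663138175, 'fy': 425.00465663138175, 'cx': 255.35210370474246, 'cy': 198.3798865413187, 'distortion': array([0.03543495, 0.        , 0.        , 0.        , 0.        ]), 'R': array([[ 0.35690156,  0.9339191 , -0.02040551],
       [ 0.68467398, -0.27638683, -0.67441224],
       [-0.63548629,  0.22672766, -0.73807299]]), 't': array([-0.13909676, -0.2193849 ,  1.5109826 ])} 0.9961751302083334
{'fx': 451.42834923811415, 'fy': 451.42834923811415, 'cx': 260.0743812561874, 'cy': 193.01960107613712, 'distortion': array([0.02775984, 0.        , 0.        , 0.        , 0.        ]), 'R': array([[ 0.01233757, -0.99987491, -0.00989708],
       [-0.99359421, -0.01114695, -0.11245571],
       [ 0.11233132,  0.01122112, -0.99360745]]), 't': array([-0.00622066,  0.46258284,  1.53912439])} 0.9960734049479166
{'time_s': 0.1, 'joint_positions': array([-8.59719435e+01,  3.02724961e+01,  8.21502454e+01, -4.42798104e-04,
        6.76903256e+01, -1.02279476e+01]), 'qvel': array([-0.05966114, -0.09903673, -0.12617895,  0.00297351,  0.05717881,
        0.0307852 ]), 'tau': array([-2.04059002e-04, -4.40986490e+01, -1.77151000e+01,  6.34423317e-02,
        5.33984858e-02, -4.77818548e-05]), 'position': array([ 0.15388066, -0.60506443,  0.2216751 ]), 'tcp_rot': array([[ 9.69204410e-01,  2.46257567e-01, -1.45752810e-04],
       [ 2.46257371e-01, -9.69202473e-01,  1.96801302e-03],
       [ 3.43374115e-04, -1.94329960e-03, -9.99998053e-01]]), 'force': array([-0.16076543,  1.21071824,  0.9500477 ]), 'moment': array([ 0.023537  , -0.03055995, -0.00680165]), 'grasp_force': 0.0, 'opening': 1.0002428128667467}
```

View pics/scene0.png

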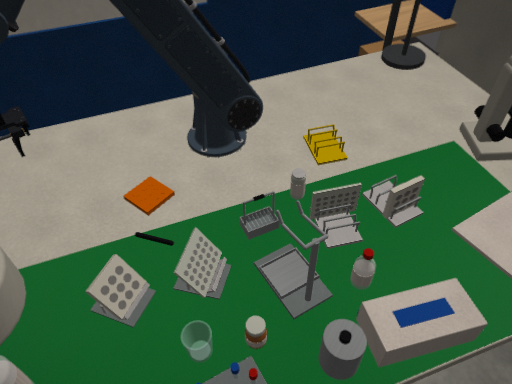

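View pics/top0.png

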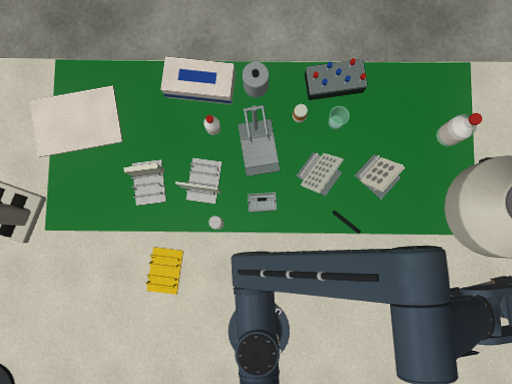

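Scene: thick tile on the left stand (120,285), thin tile (200,262), carrier (261,217), fork (310,255), narrow/wide racks near (335,215) and (400,200). Top: thick tile (382,172), thin (321,170), carrier (262,201), fork (258,140), racks (203,180) and (148,182).

```bash
cat > h.py <<'E'
import numpy as np, cv2
from rig import viewer
def cloud(n,d):
    c=viewer.camera_info(n); K=np.array([[c['fx'],0,c['cx']],[0,c['fy'],c['cy']],[0,0,1]])
    v,u=np.mgrid[:384,:512]
    q=cv2.undistortPoints(np.stack([u,v],-1).reshape(-1,1,2).astype(float),K,c['distortion']).reshape(384,512,2)
    X=np.dstack([q,np.ones((384,512))])*d[...,None]
    return (X-c['t'])@c['R']
def load(n,k=0):
    f=np.load(f"{n}{k}.npz"); return f['p'],cloud(n,f['d'])
def ortho(k,x0,x1,y0,y1,res,zmin=-.02):
    "per-camera crops resampled"
E
python3 - <<'E'
from h import *
for n,(a,b,c,e) in dict(top=(120,410,95,235),scene=(80,430,165,325)).items():
    p,P=load(n)
    f=800/(b-a); cv2.imwrite(f"pics/{n}crop.png",cv2.resize(p[c:e,a:b,::-1],None,fx=f,fy=f,interpolation=cv2.INTER_CUBIC))
p,P=load("top")
for u,v in [(382,172),(321,170),(262,201),(264,195),(203,180),(194,184),(148,182),(143,168),(254,112),(258,160),(300,113),(339,118),(215,222),(210,122),(100,170),(165,270)]: print((u,v),P[v,u].round(3),p[v,u])
E
```

```text
(382, 172) [ 0.532 -0.409  0.079] [133 133 122]
(321, 170) [ 0.54  -0.208  0.059] [156 160 146]
(262, 201) [ 0.426 -0.008  0.123] [119 127 125]
(264, 195) [ 0.458 -0.014  0.006] [133 141 138]
(203, 180) [0.509 0.201 0.006] [178 176 171]
(194, 184) [0.479 0.214 0.121] [156 161 148]
(148, 182) [0.5   0.396 0.001] [180 178 174]
(143, 168) [0.53  0.383 0.122] [211 208 190]
(254, 112) [0.691 0.019 0.225] [73 77 75]
(258, 160) [0.581 0.008 0.015] [138 144 142]
(300, 113) [ 0.733 -0.134  0.079] [188 191 176]
(339, 118) [ 0.738 -0.279  0.002] [102 158 125]
(215, 222) [0.357 0.145 0.098] [180 178 173]
(210, 122) [0.688 0.168 0.116] [93 33 26]
(100, 170) [ 0.542  0.57  -0.005] [ 33 111  49]
(165, 270) [0.195 0.322 0.016] [207 174  29]
```

View pics/topcrop.png

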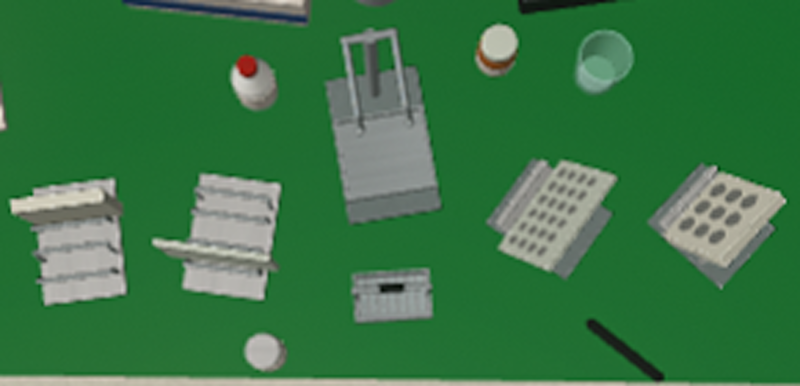

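View pics/scenecrop.png

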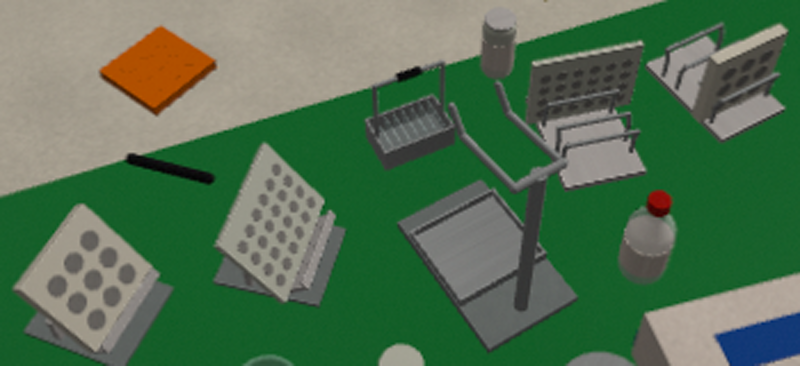

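```bash
cat > m.py <<'E'
from h import *
def pick(n,box,k=0,col=None):
    p,P=load(n,k); x0,x1,y0,y1,z0,z1=box
    m=(P[...,0]>x0)&(P[...,0]<x1)&(P[...,1]>y0)&(P[...,1]<y1)&(P[...,2]>z0)&(P[...,2]<z1)
    if col is not None: m&=col(p.astype(int))
    return P[m],p[m]
def plane(Q,tol=.004):
    rng=np.random.default_rng(0); best=None
    for _ in range(300):
        a,b,c=Q[rng.choice(len(Q),3,False)]; nn=np.cross(b-a,c-a); L=np.linalg.norm(nn)
        if L<1e-6: continue
        i=abs((Q-a)@nn/L)<tol
        if best is None or i.sum()>best.sum(): best=i
    for _ in range(3):
        c=Q[best].mean(0); nn=np.linalg.svd(Q[best]-c)[2][2]; best=abs((Q-c)@nn)<tol
    return c,nn*np.sign(nn[2]),Q[best]
E
python3 - <<'E'
from m import *
for nm,box in dict(thick=(.4,.66,-.52,-.31,.02,.14),thin=(.4,.66,-.31,-.12,.02,.14)).items():
  for n in("top","scene"):
    Q,_=pick(n,box,col=lambda p:(p.min(-1)>60)&(abs(p[...,1]-p[...,0])<15))
    c,nn,I=plane(Q)
    up=np.array([0,0,1.])-nn*nn[2]; up/=np.linalg.norm(up); w=np.cross(up,nn)
    q=np.c_[(I-c)@w,(I-c)@up]
    r=cv2.minAreaRect((q*1000).astype(np.float32))
    print(nm,n,len(Q),len(I),c.round(4),'n',nn.round(3),'tilt',np.degrees(np.arccos(up[2])).round(1),'az',np.degrees(np.arctan2(nn[1],nn[0])).round(1),r, np.percentile(q,[1,99],axis=0).round(4).tolist())
for nm,box in dict(oldthin=(.42,.54,.1,.3,.112,.13),oldthick=(.48,.6,.3,.48,.112,.13),nbase=(.42,.63,.12,.29,-.005,.02),wbase=(.42,.63,.31,.47,-.005,.02),bar=(.38,.46,-.07,.06,.11,.14),box=(.36,.5,-.1,.08,.02,.06),fork=(.5,.75,-.06,.08,.2,.28),jar=(.68,.78,-.18,-.1,.06,.1),can=(.32,.4,.1,.2,.085,.11),cap=(.63,.72,.12,.22,.1,.15)).items():
  for n in("top","scene"):
    Q,_=pick(n,box,col=lambda p:~((p[...,1]>p[...,0]+25)&(p[...,1]>p[...,2]+25)))
    if len(Q)<5: print(nm,n,'few');continue
    r=cv2.minAreaRect((Q[:,:2]*1000).astype(np.float32))
    print(nm,n,len(Q),'rect c',np.round(r[0],1),'size',np.round(r[1],1),'ang',round(r[2],1),'z',np.percentile(Q[:,2],[5,50,95]).round(4))
E
```

```text
thick top 960 694 [ 0.5309 -0.4054  0.0748] n [0.542 0.61  0.578] tilt 35.3 az 48.4 ((0.4708709716796875, -2.3279037475585938), (123.13407897949219, 111.38207244873047), 89.8528823852539) [[-0.0536, -0.0595], [0.0546, 0.0563]]
thick scene 2319 1927 [ 0.5356 -0.4083  0.0739] n [0.549 0.611 0.57 ] tilt 34.7 az 48.1 ((1.8788642883300781, -3.226734161376953), (114.18717193603516, 111.24703216552734), 89.95946502685547) [[-0.0523, -0.056], [0.056, 0.0528]]
thin top 980 779 [ 0.5306 -0.2067  0.0707] n [0.458 0.671 0.583] tilt 35.6 az 55.7 ((-1.2657623291015625, -2.0297775268554688), (120.2208023071289, 137.4332275390625), 88.54192352294922) [[-0.0668, -0.0592], [0.0663, 0.0546]]
thin scene 2082 1798 [ 0.5401 -0.2073  0.0683] n [0.473 0.666 0.577] tilt 35.3 az 54.6 ((3.3599472045898438, -3.0553817749023438), (116.08098602294922, 142.1115264892578), 89.75524139404297) [[-0.0648, -0.057], [0.0719, 0.0538]]
oldthin top 113 rect c [473.9 206.7] size [142.4   8.4] ang 82.3 z [0.1149 0.1204 0.1258]
oldthin scene 166 rect c [480.7 207.1] size [137.2  11.4] ang 83.0 z [0.1129 0.1174 0.1208]
oldthic
[... 853 characters left out ...]
31  0.038 ]
fork top 243 rect c [648.2   9.2] size [115.5  62.1] ang 10.5 z [0.2255 0.2448 0.2542]
fork scene 528 rect c [653.6  11.1] size [115.3  63.5] ang 10.7 z [0.2142 0.2426 0.2525]
jar top 135 rect c [ 744.8 -136.9] size [41.4 41.3] ang 21.7 z [0.0672 0.0755 0.0806]
jar scene 335 rect c [ 749.4 -135.6] size [42.4 42.9] ang 69.4 z [0.0646 0.0742 0.0772]
can top 130 rect c [357.5 144.6] size [39.4 39.8] ang 43.6 z [0.087  0.095  0.1001]
can scene 135 rect c [364.2 147.2] size [38.2 44.6] ang 66.5 z [0.0863 0.0931 0.0961]
cap top 65 rect c [696.7 168.1] size [25.9 25.7] ang 78.2 z [0.101  0.1273 0.1346]
cap scene 146 rect c [701.8 169.3] size [23.9 24.3] ang 17.5 z [0.1012 0.1262 0.1302]
```

```bash
cat > pl.py <<'E'
import numpy as np, json, os, sys
from scipy.spatial.transform import Rotation as Ro
from rig import readout
F='cmd.json'
def get():
    if not os.path.exists(F):
        a=np.radians(-75.745); y=np.array([np.cos(a),np.sin(a),0]); z=np.array([0,0,-1.])
        return np.array([.154,-.606,.223]),np.column_stack([np.cross(y,z),y,z])
    d=json.load(open(F)); return np.array(d['p']),np.array(d['R'])
def row(p,R,save=True,start=None):
    "one row from commanded pose to target; rows in rounded units; stores the new commanded pose"
    p0,R0=start or get()
    s=np.round(R0.T@(np.asarray(p)-p0)/.25,3); t=np.round(Ro.from_matrix(R0.T@R).as_rotvec(degrees=True)/90,3)
    p1=p0+R0@s*.25; R1=R0@Ro.from_rotvec(t*90,degrees=True).as_matrix()
    n=max(np.linalg.norm(s)*.25/.05,np.linalg.norm(t)*90/8.59)
    print([*s.tolist(),*t.tolist()],'rows>=%.1f'%n)
    if save: json.dump(dict(p=p1.tolist(),R=R1.tolist()),open(F,'w'))
    return p1,R1
def st():
    s=readout.read_state(); p,R=get(); print('t',s['time_s'],'pos',s['position'].round(4),'err mm',((s['position']-p)*1e3).round(2),'roterr',Ro.from_matrix(R.T@s['tcp_rot']).as_rotvec(degrees=True).round(2),'F',s['force'].round(1),'j',s['joint_positions'].round(0),'op',round(s['opening'],3),'gf',round(s['grasp_force'],1)); return s
def tileR(az,tilt):
    a,b=np.radians([az,tilt]); n=np.array([np.cos(a)*np.cos(b),np.sin(a)*np.cos(b),np.sin(b)]); up=np.array([-np.cos(a)*np.sin(b),-np.sin(a)*np.sin(b),np.cos(b)])
    return np.column_stack([np.cross(up,n),n,-up]),n,up
def down(az):
    return tileR(az,0)[0]
E
python3 - <<'E'
from pl import *
st()
R,n,up=tileR(48.2,35); print(R.round(3))
row(np.array([.5283,-.4108,.0692])+.16*up,R)
E
```

```text
t 0.1 pos [ 0.1539 -0.6051  0.2217] err mm [-0.12  0.94 -1.32] roterr [ 0.11  0.02 -0.  ] F [-0.2  1.2  1. ] j [-86.  30.  82.  -0.  68. -10.] op 1.0 gf 0.0
[[-0.745  0.546  0.382]
 [ 0.667  0.611  0.428]
 [ 0.     0.574 -0.819]]
[1.339, -0.183, 0.091, -0.223, 0.418, -1.326] rows>=14.8
```

```bash
rm -f cmd.json
python3 - <<'E'
from pl import *
row([.37,-.56,.27],down(-10))
R,n,up=tileR(48.2,35)
row(np.array([.5283,-.4108,.0692])+.16*up,R)
E
```

```text
[0.883, 0.034, -0.188, 0.0, 0.0, -0.73] rows>=7.6
[0.385, 0.326, 0.279, -0.354, 0.197, -0.626] rows>=7.8
```

Call:
{"api": "send_rows", "payload": {
  "moves": [
    [0.883, 0.034, -0.188, 0, 0, -0.73],
    [0.883, 0.034, -0.188, 0, 0, -0.73],
    [0.883, 0.034, -0.188, 0, 0, -0.73],
    [0.883, 0.034, -0.188, 0, 0, -0.73],
    [0.883, 0.034, -0.188, 0, 0, -0.73],
    [0.883, 0.034, -0.188, 0, 0, -0.73],
    [0.883, 0.034, -0.188, 0, 0, -0.73],
    [0.883, 0.034, -0.188, 0, 0, -0.73],
    [0.883, 0.034, -0.188, 0, 0, -0.73],
    [0.883, 0.034, -0.188, 0, 0, -0.73],
    [0.883, 0.034, -0.188, 0, 0, -0.73]
  ],
  "grip": 0.7
}}

```text
time_s: 1.2
position: [0.3698, -0.5595, 0.2693]
tcp_rot: [[0.176, 0.984, -0.0], [0.984, -0.176, 0.001], [0.0, -0.0, -1.0]]
force: [0.4, 1.2, -0.4]
opening: 0.7
grasp_force: 0.0
```

Call:
{"api": "send_rows", "payload": {
  "moves": [
    [0.385, 0.326, 0.279, -0.354, 0.197, -0.626],
    [0.385, 0.326, 0.279, -0.354, 0.197, -0.626],
    [0.385, 0.326, 0.279, -0.354, 0.197, -0.626],
    [0.385, 0.326, 0.279, -0.354, 0.197, -0.626],
    [0.385, 0.326, 0.279, -0.354, 0.197, -0.626],
    [0.385, 0.326, 0.279, -0.354, 0.197, -0.626],
    [0.385, 0.326, 0.279, -0.354, 0.197, -0.626],
    [0.385, 0.326, 0.279, -0.354, 0.197, -0.626],
    [0.385, 0.326, 0.279, -0.354, 0.197, -0.626],
    [0.385, 0.326, 0.279, -0.354, 0.197, -0.626],
    [0.385, 0.326, 0.279, -0.354, 0.197, -0.626],
    [0.385, 0.326, 0.279, -0.354, 0.197, -0.626]
  ]
}}

```text
time_s: 2.4
position: [0.4674, -0.4784, 0.2005]
tcp_rot: [[-0.745, 0.547, 0.382], [0.667, 0.611, 0.426], [-0.0, 0.572, -0.82]]
force: [-0.0, -0.6, -0.7]
opening: 0.699
grasp_force: 0.0
```

```bash
cat > snap.py <<'E'
import sys; from h import *
k=sys.argv[1]
for n in("scene","top"):
    p,d=viewer.capture(n); cv2.imwrite(f"pics/{n}{k}.png",p[...,::-1]); np.savez(f"{n}{k}.npz",p=p,d=d)
E
python3 snap.py 1
python3 - <<'E'
from pl import *; import cv2
st()
a=cv2.imread('pics/scene1.png')[130:330,30:280]; b=cv2.imread('pics/top1.png')[90:290,290:512]
cv2.imwrite('pics/c1.png',np.hstack([cv2.resize(a,(400,320)),cv2.resize(b,(355,320))]))
E
```

```text
t 2.5 pos [ 0.4674 -0.4785  0.2004] err mm [0.31 0.81 0.16] roterr [ 0.04 -0.01 -0.03] F [ 0.3 -0.2 -0.1] j [ -69.   41.   74.   31.   84. -126.] op 0.699 gf 0.0
```

View pics/c1.png

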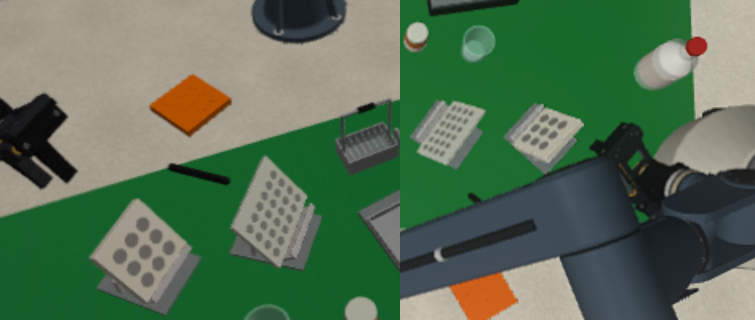

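Left (scene): the open fingers' tips are at about (45,185) and (73,180) in the crop, tilted with the tile, which sits at (140,250). Right (top): fingers near (630,135), tile at (545,130). Now I check both cameras against the known TCP.

Run:
```python
from m import *; from pl import *
s=st(); R=s['tcp_rot']; T=s['position']
for n in("scene","top"):
    p,P=load(n,1); L=(P-T)@R
    m=(abs(L[...,0])<.02)&(abs(L[...,1])<.07)&(L[...,2]>-.045)&(L[...,2]<.015)&(p.max(-1)<90)
    for sgn in(-1,1):
        q=L[m&(L[...,1]*sgn>0)]*1000
        print(n,sgn,len(q),'x,y,z pct',np.percentile(q,[2,10,50,90,98],axis=0).round(1).tolist())
```

```text
t 2.5 pos [ 0.4674 -0.4785  0.2004] err mm [0.31 0.81 0.16] roterr [ 0.04 -0.01 -0.03] F [ 0.3 -0.2 -0.1] j [ -69.   41.   74.   31.   84. -126.] op 0.699 gf 0.0
scene -1 213 x,y,z pct [[-10.9, -37.7, -43.5], [-9.8, -35.6, -40.1], [-2.1, -31.1, -23.2], [7.6, -28.6, -4.6], [9.2, -27.5, -0.8]]
scene 1 226 x,y,z pct [[-11.4, 35.4, -44.0], [-10.3, 38.5, -40.5], [-1.1, 41.2, -23.0], [8.3, 44.1, -4.9], [10.5, 46.2, -1.1]]
top -1 7 x,y,z pct [[-0.3, -33.1, -44.1], [-0.0, -32.8, -44.0], [2.4, -30.4, -36.4], [4.6, -28.7, -34.5], [5.0, -28.3, -34.3]]
top 1 37 x,y,z pct [[-10.5, 34.4, -20.8], [-7.6, 36.6, -19.2], [1.5, 39.5, -10.6], [10.2, 41.1, -2.5], [11.4, 42.3, -0.4]]
```

Run:
```python
from pl import *
R,n,up=tileR(48.2,35)
row(np.array([.5300,-.4113,.0685])+.01*up,R)
```

```text
[-0.006, 0.002, 0.604, -0.001, 0.0, -0.0] rows>=3.0
```

Call:
{"api": "send_rows", "payload": {
  "moves": [
    [-0.006, 0.002, 0.1, 0, 0, 0],
    [-0.006, 0.002, 0.2, 0, 0, 0],
    [-0.006, 0.002, 0.3, 0, 0, 0],
    [-0.006, 0.002, 0.4, 0, 0, 0],
    [-0.006, 0.002, 0.48, 0, 0, 0],
    [-0.006, 0.002, 0.54, 0, 0, 0],
    [-0.006, 0.002, 0.58, 0, 0, 0],
    [-0.006, 0.002, 0.604, 0, 0, 0],
    [-0.006, 0.002, 0.604, 0, 0, 0]
  ]
}}

```text
time_s: 3.4
position: [0.5262, -0.415, 0.0761]
tcp_rot: [[-0.745, 0.546, 0.382], [0.667, 0.611, 0.427], [0.0, 0.573, -0.82]]
force: [0.0, -1.0, -0.1]
opening: 0.702
grasp_force: 0.0
```

```bash
python3 - <<'E'
from pl import *; import snap_dummy if False else None
E
python3 snap.py 2
python3 - <<'E'
from m import *; from pl import *
s=st(); R=s['tcp_rot']; T=s['position']
for n in("scene",):
    p,P=load(n,2); L=(P-T)@R*1000
    m=(abs(L[...,0])<45)&(abs(L[...,1])<16)&(L[...,2]>-40)&(L[...,2]<30)&(p.min(-1)>70)
    q=L[m]; print(n,len(q),'y',np.percentile(q[:,1],[10,50,90]).round(1))
    # widths and top edge
    m=(abs(L[...,0])<80)&(abs(L[...,1]-np.median(q[:,1]))<4)&(L[...,2]>-70)&(L[...,2]<70)&(p.min(-1)>70)
    print(np.percentile(L[m],[1,99],axis=0).round(1).tolist())
E
```

```text
t 3.5 pos [ 0.5262 -0.4161  0.0769] err mm [ 0.01 -0.49  0.1 ] roterr [ 0.12 -0.07 -0.02] F [-0.6 -0.3  0.4] j [ -63.   49.   80.   35.   69. -129.] op 0.702 gf 0.0
scene 770 y [ 6.2  8.4 10.6]
[[-54.1, 4.8, -42.6], [55.0, 11.8, 65.5]]  File "<stdin>", line 1
    from pl import *; import snap_dummy if False else None
                                        ^^
SyntaxError: invalid syntax
```

Call:
{"api": "send_rows", "payload": {
  "moves": [
    [0, 0, 0, 0, 0, 0],
    [0, 0, 0, 0, 0, 0],
    [0, 0, 0, 0, 0, 0],
    [0, 0, 0, 0, 0, 0],
    [0, 0, 0, 0, 0, 0],
    [0, 0, 0, 0, 0, 0],
    [0, 0, 0, 0, 0, 0],
    [0, 0, 0, 0, 0, 0]
  ],
  "grip": 0
}}

```text
time_s: 4.3
position: [0.5261, -0.4152, 0.0763]
tcp_rot: [[-0.745, 0.547, 0.382], [0.667, 0.61, 0.427], [0.0, 0.573, -0.819]]
force: [-0.9, -0.3, 0.2]
opening: 0.181
grasp_force: 30.0
```

Run:
```python
from pl import *
st()
R,n,up=tileR(48.2,35); p,_=get()
row(p+.16*up+[0,0,.03],R)
row([.52,-.22,.35],down(25))
row([.47,0.02,.35],down(7))
row([.45,.24,.35],down(7))
```

```text
t 4.3 pos [ 0.5261 -0.4152  0.0763] err mm [-0.05  0.32 -0.43] roterr [ 0.07 -0.    0.04] F [-0.9 -0.3  0.2] j [ -62.   49.   81.   35.   69. -129.] op 0.181 gf 30.0
[-0.0, 0.069, -0.738, 0.0, 0.0, -0.0] rows>=3.7
[0.54, 1.022, 0.168, 0.384, -0.079, 0.249] rows>=5.8
[0.955, 0.225, -0.001, 0.0, 0.0, 0.2] rows>=4.9
[0.883, 0.029, -0.0, 0.0, 0.0, 0.0] rows>=4.4
```

Run:
```python
from pl import *
R,n,up=tileR(48.2,35); p=np.array([.5300,-.4113,.0685])+.01*up
# exact command so far
import json
os.remove(F)
def app(s,t):
    p0,R0=get(); s,t=np.array(s),np.array(t); json.dump(dict(p=(p0+R0@s*.25).tolist(),R=(R0@Ro.from_rotvec(t*90,degrees=True).as_matrix()).tolist()),open(F,'w'))
app([0.883,0.034,-0.188],[0,0,-0.73]); app([0.385,0.326,0.279],[-0.354,0.197,-0.626]); app([-.006,.002,.604],[0,0,0])
st(); app([0,.07,-.74],[0,0,0])
row([.50,-.23,.35],down(25)); row([.47,0.01,.35],down(7)); row([.45,.24,.35],down(7))
```

```text
t 4.3 pos [ 0.5261 -0.4152  0.0763] err mm [-0.05  0.32 -0.43] roterr [-0.02 -0.    0.04] F [-0.9 -0.3  0.2] j [ -62.   49.   81.   35.   69. -129.] op 0.181 gf 30.0
[0.573, 0.952, 0.121, 0.383, -0.078, 0.249] rows>=5.6
[0.921, 0.298, 0.0, -0.0, -0.0, 0.201] rows>=4.8
[0.922, 0.032, 0.001, -0.0, -0.0, -0.0] rows>=4.6
```

Call:
{"api": "send_rows", "payload": {
  "moves": [
    [0, 0.005, -0.06, 0, 0, 0],
    [0, 0.02, -0.2, 0, 0, 0],
    [0, 0.04, -0.4, 0, 0, 0],
    [0, 0.06, -0.6, 0, 0, 0],
    [0, 0.07, -0.74, 0, 0, 0],
    [0, 0.07, -0.74, 0, 0, 0],
    [0, 0.07, -0.74, 0, 0, 0]
  ]
}}

```text
time_s: 5.0
position: [0.4639, -0.4839, 0.2377]
tcp_rot: [[-0.745, 0.548, 0.381], [0.667, 0.611, 0.426], [0.0, 0.571, -0.821]]
force: [0.6, 0.1, -5.8]
opening: 0.183
grasp_force: 30.0
```

Call:
{"api": "send_rows", "payload": {
  "moves": [
    [0.06, 0.1, 0.012, 0.04, -0.008, 0.025],
    [0.17, 0.28, 0.036, 0.11, -0.023, 0.073],
    [0.29, 0.47, 0.06, 0.19, -0.04, 0.125],
    [0.4, 0.66, 0.085, 0.27, -0.055, 0.175],
    [0.5, 0.84, 0.105, 0.34, -0.07, 0.22],
    [0.573, 0.952, 0.121, 0.383, -0.078, 0.249],
    [0.573, 0.952, 0.121, 0.383, -0.078, 0.249],
    [0.573, 0.952, 0.121, 0.383, -0.078, 0.249],
    [0.573, 0.952, 0.121, 0.383, -0.078, 0.249],
    [0.573, 0.952, 0.121, 0.383, -0.078, 0.249]
  ]
}}

```text
time_s: 6.0
position: [0.4987, -0.2307, 0.3474]
tcp_rot: [[-0.422, 0.907, -0.004], [0.907, 0.422, 0.003], [0.004, -0.002, -1.0]]
force: [0.1, -0.5, -4.6]
opening: 0.184
grasp_force: 30.0
```

Call:
{"api": "send_rows", "payload": {
  "moves": [
    [0.09, 0.03, 0, 0, 0, 0.02],
    [0.26, 0.085, 0, 0, 0, 0.057],
    [0.43, 0.14, 0, 0, 0, 0.095],
    [0.6, 0.195, 0, 0, 0, 0.13],
    [0.76, 0.246, 0, 0, 0, 0.166],
    [0.88, 0.284, 0, 0, 0, 0.192],
    [0.921, 0.298, 0, 0, 0, 0.201],
    [0.921, 0.298, 0, 0, 0, 0.201],
    [0.921, 0.298, 0, 0, 0, 0.201]
  ]
}}

```text
time_s: 6.9
position: [0.47, 0.0088, 0.349]
tcp_rot: [[-0.12, 0.993, -0.001], [0.993, 0.12, -0.0], [-0.0, -0.001, -1.0]]
force: [0.7, 0.5, -4.7]
opening: 0.179
grasp_force: 30.0
```

Call:
{"api": "send_rows", "payload": {
  "moves": [
    [0.09, 0.003, 0, 0, 0, 0],
    [0.26, 0.009, 0, 0, 0, 0],
    [0.43, 0.015, 0, 0, 0, 0],
    [0.6, 0.021, 0, 0, 0, 0],
    [0.76, 0.026, 0, 0, 0, 0],
    [0.88, 0.03, 0, 0, 0, 0],
    [0.922, 0.032, 0, 0, 0, 0],
    [0.922, 0.032, 0, 0, 0, 0],
    [0.922, 0.032, 0, 0, 0, 0]
  ]
}}

```text
time_s: 7.8
position: [0.4506, 0.2384, 0.3493]
tcp_rot: [[-0.12, 0.993, -0.001], [0.993, 0.12, -0.001], [-0.001, -0.001, -1.0]]
force: [-0.0, -0.0, -5.1]
opening: 0.181
grasp_force: 30.0
```

Run:
```python
from pl import *
s=st()
# rack geometry, scene camera best estimate
from m import *
import itertools
for nm,box in dict(oldthin=(.42,.54,.1,.3,.108,.13),oldthick=(.48,.6,.3,.48,.108,.13)).items():
  for n in("scene","top"):
    Q,_=pick(n,box,col=lambda p:~((p[...,1]>p[...,0]+25)&(p[...,1]>p[...,2]+25)))
    zt=Q[:,2].max(); c=Q[:,:2].mean(0); d=np.linalg.svd(Q[:,:2]-c)[2][0]; d*=np.sign(d[1]); nn=np.array([d[1],-d[0]]); a=(Q[:,:2]-c)@d;b=(Q[:,:2]-c)@nn
    print(nm,n,'dir az of rack x',np.degrees(np.arctan2(nn[1],nn[0])).round(1),'mid',(c+d*(np.percentile(a,1)+np.percentile(a,99))/2+nn*(np.percentile(b,2)+np.percentile(b,98))/2).round(4),'len',np.ptp(a).round(4),'wid',np.percentile(b,[2,98]).round(4))
  # hoops
for nm,box in dict(n=(.42,.63,.12,.29,.045,.062),w=(.42,.63,.31,.47,.045,.062)).items():
  for n in("scene","top"):
    Q,_=pick(n,box,col=lambda p:(p.max(-1)<150)&(abs(p[...,1]-p[...,0])<15)); print(nm,n,len(Q)); np.save(f'hoop_{nm}_{n}.npy',Q)
    g=np.radians(7.5); u=Q[:,0]*np.cos(g)+Q[:,1]*np.sin(g); hist,e=np.histogram(u,bins=np.arange(.42,.68,.004)); print([(round(x,3),int(h)) for x,h in zip(e,hist) if h])
```

```text
t 7.8 pos [0.4506 0.2384 0.3493] err mm [ 0.6  -1.44 -0.64] roterr [ 0.05 -0.09  0.09] F [-0.  -0.  -5.1] j [15. 14. 88. -0. 78.  8.] op 0.181 gf 30.0
oldthin scene dir az of rack x -7.4 mid [0.4805 0.2066] len 0.1373 wid [-0.0059  0.0039]
oldthin top dir az of rack x -7.3 mid [0.4739 0.2057] len 0.1424 wid [-0.0037  0.0043]
oldthick scene dir az of rack x 7.4 mid [0.538  0.3911] len 0.1127 wid [-0.01    0.0072]
oldthick top dir az of rack x 8.7 mid [0.534  0.3921] len 0.1082 wid [-0.0073  0.0087]
n scene 396
[(np.float64(0.484), 8), (np.float64(0.488), 18), (np.float64(0.492), 20), (np.float64(0.496), 18), (np.float64(0.5), 19), (np.float64(0.504), 33), (np.float64(0.508), 28), (np.float64(0.512), 31), (np.float64(0.516), 27), (np.float64(0.52), 31), (np.float64(0.524), 12), (np.float64(0.528), 2), (np.float64(0.536), 3), (np.float64(0.54), 13), (np.float64(0.544), 14), (np.float64(0.548), 13), (np.float64(0.552), 12), (np.float64(0.556), 10), (np.float64(0.56), 7), (np.float64(0.564), 8), (np.float64(0.568), 13), (np.float64(0.572), 12), (np.float64(0.576), 12), (np.float64(0.58), 
[... 779 characters left out ...]
4(0.492), 1), (np.float64(0.496), 17), (np.float64(0.5), 26), (np.float64(0.504), 3), (np.float64(0.532), 18), (np.float64(0.536), 14), (np.float64(0.564), 1), (np.float64(0.572), 1), (np.float64(0.576), 3), (np.float64(0.58), 6), (np.float64(0.584), 6), (np.float64(0.588), 79), (np.float64(0.592), 23), (np.float64(0.596), 8), (np.float64(0.6), 36), (np.float64(0.604), 19)]
w top 141
[(np.float64(0.492), 24), (np.float64(0.496), 6), (np.float64(0.5), 1), (np.float64(0.524), 7), (np.float64(0.528), 19), (np.float64(0.532), 7), (np.float64(0.556), 5), (np.float64(0.56), 27), (np.float64(0.564), 13), (np.float64(0.572), 29), (np.float64(0.576), 1), (np.float64(0.58), 1), (np.float64(0.584), 1)]
```

```bash
python3 snap.py 3
python3 - <<'E'
from pl import *
from m import *
s=st(); T=s['position'];R=s['tcp_rot']
for n in("scene","top"):
    p,P=load(n,3); L=(P-T)@R*1000
    m=(abs(L[...,0])<75)&(abs(L[...,1])<16)&(L[...,2]>-60)&(L[...,2]<80)&(p.min(-1)>70)&(abs(p[...,1].astype(int)-p[...,0])<15)
    q=L[m]; print('held',n,len(q),'x',np.percentile(q[:,0],[1,99]).round(1),'y',np.percentile(q[:,1],[2,10,50,90,98]).round(1),'z',np.percentile(q[:,2],[1,99]).round(1))
for nm,g,box in (('n',-7.4,(.4,.65,.1,.31,.004,.016)),('w',7.8,(.4,.63,.30,.49,.004,.016))):
  g=np.radians(g)
  for n in("scene","top"):
    Q,_=pick(n,box,col=lambda p:(p.min(-1)>80)&(abs(p[...,1]-p[...,0])<15))
    u=Q[:,0]*np.cos(g)+Q[:,1]*np.sin(g); v=-Q[:,0]*np.sin(g)+Q[:,1]*np.cos(g)
    print('base',nm,n,len(u),'u',np.percentile(u,[0,1,2,98,99,100]).round(4),'v',np.percentile(v,[0,1,2,98,99,100]).round(4))
    H=np.load(f'hoop_{nm}_{n}.npy'); u=H[:,0]*np.cos(g)+H[:,1]*np.sin(g); v=-H[:,0]*np.sin(g)+H[:,1]*np.cos(g)
    import collections
    hist,e=np.histogram(u,bins=np.arange(.40,.68,.003)); print('  hoops',[(round(float(x)+.0015,4),int(h)) for x,h in zip(e,hist) if h>3]); 
    lo,hi=(.49,.545) if nm=='w' else (.47,.53)
    k=(u>lo)&(u<hi); print('  v',np.percentile(v[k],[1,99]).round(4))
E
```

```text
t 7.9 pos [0.4505 0.2384 0.3495] err mm [ 0.48 -1.46 -0.38] roterr [ 0.03 -0.05  0.13] F [-0.5 -0.3 -4.9] j [15. 13. 88. -0. 78.  9.] op 0.181 gf 30.0
held scene 700 x [-55.6  53.4] y [-5.1 -1.2  8.7 10.5 11.6] z [-44.8  66.4]
held top 151 x [-56.3 -24.6] y [-12.4 -11.8  -8.9   1.7   3.2] z [-49.1  61.9]
base n scene 850 u [0.4496 0.4519 0.4533 0.5539 0.5549 0.5568] v [0.212  0.2131 0.2142 0.3112 0.3127 0.3154]
  hoops [(0.4495, 29), (0.4525, 112), (0.4555, 30), (0.4615, 23), (0.4645, 43), (0.4675, 5), (0.4975, 8), (0.5005, 34), (0.5035, 31), (0.5065, 4), (0.5275, 24), (0.5305, 40), (0.5335, 5)]
  v [0.2169 0.3087]
base n top 763 u [0.4029 0.4038 0.4048 0.5495 0.5508 0.5535] v [0.2097 0.2112 0.2119 0.3101 0.3115 0.3145]
  hoops [(0.4285, 5), (0.4315, 19), (0.4405, 21), (0.4585, 20), (0.4615, 7), (0.4945, 13), (0.4975, 14), (0.5215, 4), (0.5245, 22), (0.5275, 7)]
  v [0.2132 0.3063]
base w scene 720 u [0.4767 0.479  0.4806 0.6261 0.6267 0.6283] v [0.2684 0.2695 0.2705 0.3681 0.3697 0.3735]
  hoops [(0.5005, 24), (0.5035, 16), (0.5065, 4), (0.5365, 18), (0.5395, 12), (0.5845, 7), (0.5905, 21), (0.5935, 79), (0.5995, 7), (0.6025, 22), (0.6055, 32)]
  v [0.2723 0.365 ]
base w top 711 u [0.4725 0.4738 0.4748 0.6203 0.6214 0.6229] v [0.2659 0.2709 0.2713 0.3709 0.3722 0.3736]
  hoops [(0.4945, 13), (0.4975, 17), (0.5305, 11), (0.5335, 18), (0.5605, 6), (0.5635, 20), (0.5665, 18), (0.5755, 27)]
  v [0.2754 0.3643]
```

Run:
```python
from m import *
for nm,g0,wins in (('w',7.8,[(.494,.511),(.53,.546)]),('n',-7.4,[(.492,.51),(.519,.538)])):
  g=np.radians(g0)
  for n in("scene","top"):
    H=np.load(f'hoop_{nm}_{n}.npy'); u=H[:,0]*np.cos(g)+H[:,1]*np.sin(g); v=-H[:,0]*np.sin(g)+H[:,1]*np.cos(g)
    for lo,hi in wins:
      k=(u>lo)&(u<hi)
      for _ in range(3):
        f=np.polyfit(v[k],u[k],1); k=(abs(u-np.polyval(f,v))<.004)
      print(nm,n,k.sum(),'az',round(g0-np.degrees(np.arctan(f[0])),2),'u at mid v',np.polyval(f,.3195 if nm=='w' else .2625).round(4))
  box=dict(w=(.4,.63,.30,.49,.004,.016),n=(.4,.65,.1,.31,.004,.016))[nm]
  for n in("scene","top"):
    Q,_=pick(n,box,col=lambda p:(p.min(-1)>80)&(abs(p[...,1]-p[...,0])<15))
    u=Q[:,0]*np.cos(g)+Q[:,1]*np.sin(g); v=-Q[:,0]*np.sin(g)+Q[:,1]*np.cos(g)
    # side edges: min & max v per u bin
    for fn in (np.min,np.max):
      b=np.arange(u.min()+.01,u.max()-.01,.005); e=[(x+.0025,fn(v[(u>x)&(u<x+.005)])) for x in b if ((u>x)&(u<x+.005)).sum()>8]
      e=np.array(e); med=np.median(e[:,1]); e=e[abs(e[:,1]-med)<.008]; f=np.polyfit(e[:,0],e[:,1],1); print('  edge',nm,n,len(e),'az',round(g0+np.degrees(np.arctan(f[0])),2),med.round(4))
```

```text
w scene 45 az 8.56 u at mid v 0.5019
w scene 32 az 9.11 u at mid v 0.5372
w top 30 az 7.41 u at mid v 0.4965
w top 31 az 8.24 u at mid v 0.5321
  edge w scene 20 az 7.1 0.2704Traceback (most recent call last):
  File "<stdin>", line 18, in <module>
    raise TypeError("expected non-empty vector for x")
TypeError: expected non-empty vector for x
```

Run:
```python
from pl import *
row([.4708,.3885,.30],down(8.1)); row([.4705,.3885,.155],down(8.1))
```

```text
[0.58, 0.155, 0.2, -0.0, -0.0, -0.013] rows>=3.2
[-0.0, -0.001, 0.58, -0.0, -0.0, 0.0] rows>=2.9
```

Call:
{"api": "send_rows", "payload": {
  "moves": [
    [0.1, 0.025, 0.02, 0, 0, 0],
    [0.28, 0.07, 0.06, 0, 0, 0],
    [0.44, 0.12, 0.12, 0, 0, -0.01],
    [0.54, 0.145, 0.18, 0, 0, -0.013],
    [0.58, 0.155, 0.2, 0, 0, -0.013],
    [0.58, 0.155, 0.2, 0, 0, -0.013],
    [0.58, 0.155, 0.2, 0, 0, -0.013]
  ]
}}

```text
time_s: 8.6
position: [0.4712, 0.3873, 0.3]
tcp_rot: [[-0.14, 0.99, -0.0], [0.99, 0.14, -0.001], [-0.001, -0.0, -1.0]]
force: [-0.2, -1.6, -5.0]
opening: 0.183
grasp_force: 30.0
```

Call:
{"api": "send_rows", "payload": {
  "moves": [
    [0, -0.001, 0.08, 0, 0, 0],
    [0, -0.001, 0.2, 0, 0, 0],
    [0, -0.001, 0.32, 0, 0, 0],
    [0, -0.001, 0.44, 0, 0, 0],
    [0, -0.001, 0.53, 0, 0, 0],
    [0, -0.001, 0.58, 0, 0, 0],
    [0, -0.001, 0.58, 0, 0, 0],
    [0, -0.001, 0.58, 0, 0, 0],
    [0, -0.001, 0.58, 0, 0, 0]
  ]
}}

```text
time_s: 9.5
position: [0.4719, 0.3893, 0.1567]
tcp_rot: [[-0.141, 0.99, 0.003], [0.99, 0.141, 0.002], [0.002, 0.004, -1.0]]
force: [0.4, 0.7, -4.8]
opening: 0.18
grasp_force: 30.0
```

```bash
python3 snap.py 4
python3 - <<'E'
from pl import *
from m import *
s=st(); T=s['position'];R=s['tcp_rot']
g=np.radians(8.1); ex=np.array([np.cos(g),np.sin(g),0]);ey=np.array([-np.sin(g),np.cos(g),0])
for n in("scene","top"):
    p,P=load(n,4); col=(p.min(-1)>60)&(abs(p[...,1].astype(int)-p[...,0])<15)
    D=P-[T[0],T[1],0]; u=D@ex*1000; v=D@ey*1000; z=P[...,2]*1000
    for nm,m in dict(heldtop=(abs(u)<18)&(abs(v)<75)&(z>188)&(z<215), heldall=(abs(u)<18)&(abs(v)<75)&(z>80)&(z<195), oldtop=(abs(u-66)<18)&(abs(v)<80)&(z>113)&(z<128)).items():
        m=m&col
        if m.sum()>5: print(n,nm,m.sum(),'u',np.percentile(u[m],[2,25,50,75,98]).round(1),'v',np.percentile(v[m],[1,99]).round(1),'z',np.percentile(z[m],[1,50,99]).round(1))
    m=(abs(u)<32)&(abs(v)<60)&(z>45)&(z<62)&(p.max(-1)<150)&(abs(p[...,1].astype(int)-p[...,0])<15)
    for sg in(-1,1):
        k=m&(u*sg>0)
        if k.sum(): print(n,'hoop',k.sum(),np.median(u[k]).round(1),np.percentile(v[k],[2,98]).round(1))
a=cv2.imread('pics/scene4.png')[130:260,320:450]; b=cv2.imread('pics/top4.png')[130:230,110:210]
cv2.imwrite('pics/c4.png',np.hstack([cv2.resize(a,(400,400),interpolation=2),cv2.resize(b,(400,400),interpolation=2)]))
E
```

```text
t 9.6 pos [0.4714 0.3893 0.1564] err mm [0.86 0.75 1.44] roterr [-0.17  0.06  0.  ] F [ 0.2  0.6 -5.6] j [29. 34. 88.  0. 58. 21.] op 0.181 gf 30.0
scene heldtop 124 u [-7.4 -0.6  4.4  9.2 10.7] v [-56.5 -10.6] z [188.3 198.2 202.4]
scene heldall 486 u [-4.   7.6  9.2 10.4 12.2] v [-57.1  49.2] z [ 92.5 136.2 193.4]
scene oldtop 201 u [57.5 62.4 66.8 70.9 74.2] v [-61.8  46. ] z [113.3 118.  122.1]
scene hoop 19 -16.5 [-48.2  42.3]
scene hoop 34 17.4 [-49.   34.7]
top heldtop 72 u [-11.6  -7.7  -2.3   2.9   6.7] v [-53.5 -10.6] z [189.1 200.7 207.7]
top heldall 97 u [-12.5 -11.7 -11.2  -5.3   4.8] v [-53.9  -8.4] z [ 92.1 147.  194.2]
top oldtop 82 u [53.7 58.  63.  67.4 70.3] v [-59.4  14.7] z [113.4 121.6 126.9]
top hoop 22 -23.3 [-45.1  13.7]
top hoop 4 10.4 [-46.5 -44. ]
```

View pics/c4.png

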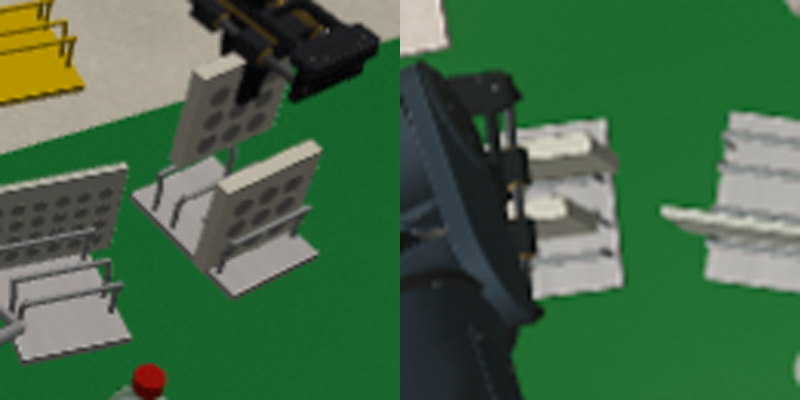

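Run:
```python
from pl import *
row([.4690,.3880,.086],down(8.1))
```

```text
[-0.001, -0.007, 0.276, -0.0, -0.0, 0.0] rows>=1.4
```

Call:
{"api": "send_rows", "payload": {
  "moves": [
    [-0.001, -0.007, 0.03, 0, 0, 0],
    [-0.001, -0.007, 0.07, 0, 0, 0],
    [-0.001, -0.007, 0.11, 0, 0, 0],
    [-0.001, -0.007, 0.15, 0, 0, 0],
    [-0.001, -0.007, 0.18, 0, 0, 0],
    [-0.001, -0.007, 0.21, 0, 0, 0],
    [-0.001, -0.007, 0.24, 0, 0, 0],
    [-0.001, -0.007, 0.26, 0, 0, 0],
    [-0.001, -0.007, 0.276, 0, 0, 0],
    [-0.001, -0.007, 0.276, 0, 0, 0]
  ]
}}

```text
time_s: 10.6
position: [0.4685, 0.3882, 0.0852]
tcp_rot: [[-0.141, 0.99, -0.001], [0.99, 0.141, -0.0], [0.0, -0.001, -1.0]]
force: [0.1, -0.2, -4.7]
opening: 0.179
grasp_force: 30.0
```

Run:
```python
from pl import *
st(); p,R=get(); row([p[0],p[1],.0735],down(8.1))
```

```text
t 10.6 pos [0.4685 0.3882 0.0852] err mm [-0.35  0.14 -0.75] roterr [ 0.05 -0.02 -0.  ] F [ 0.1 -0.2 -4.7] j [29. 39. 91.  0. 50. 21.] op 0.179 gf 30.0
[-0.0, 0.0, 0.05, -0.0, -0.0, 0.0] rows>=0.2
```

No contact yet; it is inside the hoops without force. Lowering to the floor.

Call:
{"api": "send_rows", "payload": {
  "moves": [
    [0, 0, 0.01, 0, 0, 0],
    [0, 0, 0.02, 0, 0, 0],
    [0, 0, 0.03, 0, 0, 0],
    [0, 0, 0.035, 0, 0, 0],
    [0, 0, 0.04, 0, 0, 0],
    [0, 0, 0.045, 0, 0, 0],
    [0, 0, 0.05, 0, 0, 0],
    [0, 0, 0.05, 0, 0, 0]
  ]
}}

```text
time_s: 11.4
position: [0.469, 0.3882, 0.0756]
tcp_rot: [[-0.142, 0.99, 0.0], [0.99, 0.142, 0.001], [0.0, 0.0, -1.0]]
force: [-2.4, -3.7, 8.7]
opening: 0.187
grasp_force: 30.0
```

Call:
{"api": "send_rows", "payload": {
  "moves": [
    [0, 0, 0, 0, 0, 0],
    [0, 0, 0, 0, 0, 0],
    [0, 0, 0, 0, 0, 0],
    [0, 0, 0, 0, 0, 0],
    [0, 0, 0, 0, 0, 0]
  ],
  "grip": 0.42
}}

```text
time_s: 11.9
position: [0.4688, 0.3884, 0.0731]
tcp_rot: [[-0.141, 0.99, -0.0], [0.99, 0.141, 0.0], [0.0, -0.0, -1.0]]
force: [-0.7, 0.6, -0.3]
opening: 0.412
grasp_force: 0.0
```

Call:
{"api": "send_rows", "payload": {
  "moves": [
    [0, 0, -0.04, 0, 0, 0],
    [0, 0, -0.1, 0, 0, 0],
    [0, 0, -0.25, 0, 0, 0],
    [0, 0, -0.45, 0, 0, 0],
    [0, 0, -0.65, 0, 0, 0],
    [0, 0, -0.85, 0, 0, 0],
    [0, 0, -1, 0, 0, 0],
    [0, 0, -1, 0, 0, 0]
  ]
}}

```text
time_s: 12.7
position: [0.4718, 0.3901, 0.3323]
tcp_rot: [[-0.142, 0.99, 0.014], [0.99, 0.142, 0.009], [0.006, 0.015, -1.0]]
force: [0.2, 0.6, -0.1]
opening: 0.419
grasp_force: 0.0
```

```bash
python3 - <<'E'
from pl import *
p,R=get(); json.dump(dict(p=[p[0],p[1],p[2]+.25],R=R.tolist()),open(F,'w')); st()
R,n,up=tileR(54.8,35); print(R.round(3))
# thin tile centre from scene camera
R_,n_=R,n
c=np.array([.5401,-.2073,.0683]); w=R[:,0]
C=c+w*(.0719-.0648)/2+up*(.0538-.055)-n*.004; print('C',C)
row([.45,.15,.35],down(8.1)); row([.48,-.09,.35],down(30)); row(C+.16*up,R)
E
python3 snap.py 5
python3 - <<'E'
from m import *
for n in ("scene","top"):
    p,P=load(n,5)
    m=(abs(P[...,0]-.47)<.05)&(abs(P[...,1]-.388)<.075)&(P[...,2]>.113)&(P[...,2]<.128)&(p.min(-1)>60)
    Q=P[m]; g=np.radians(8.1); u=Q[:,0]*np.cos(g)+Q[:,1]*np.sin(g); v=-Q[:,0]*np.sin(g)+Q[:,1]*np.cos(g)
    print(n,len(Q),np.percentile(u,[2,98]).round(4),np.percentile(v,[1,99]).round(4),np.percentile(Q[:,2],98).round(4))
E
```

```text
t 12.7 pos [0.4718 0.3901 0.3323] err mm [2.95 2.06 8.86] roterr [-0.89  0.35 -0.01] F [ 0.2  0.6 -0.1] j [29. 23. 77.  0. 79. 21.] op 0.419 gf 0.0
[[-0.817  0.472  0.331]
 [ 0.576  0.669  0.469]
 [-0.     0.574 -0.819]]
C [ 0.53570715 -0.20736869  0.06502271]
[-0.932, -0.209, -0.107, -0.0, -0.0, 0.0] rows>=4.8
[-0.967, -0.017, 0.0, -0.0, -0.0, -0.243] rows>=4.8
[-0.673, -0.375, 0.615, -0.383, 0.084, -0.267] rows>=5.0
scene 190 [0.5126 0.5301] [0.2627 0.3734] 0.1211
top 160 [0.5068 0.5661] [0.2658 0.3668] 0.1255
```

Call:
{"api": "send_rows", "payload": {
  "moves": [
    [-0.15, -0.03, -0.02, 0, 0, 0],
    [-0.35, -0.08, -0.04, 0, 0, 0],
    [-0.55, -0.12, -0.06, 0, 0, 0],
    [-0.74, -0.165, -0.085, 0, 0, 0],
    [-0.88, -0.197, -0.1, 0, 0, 0],
    [-0.932, -0.209, -0.107, 0, 0, 0],
    [-0.932, -0.209, -0.107, 0, 0, 0],
    [-0.932, -0.209, -0.107, 0, 0, 0]
  ],
  "grip": 0.6
}}

```text
time_s: 13.6
position: [0.4498, 0.1509, 0.3492]
tcp_rot: [[-0.141, 0.99, -0.002], [0.99, 0.141, 0.001], [0.002, -0.002, -1.0]]
force: [-0.2, 1.3, 0.9]
opening: 0.597
grasp_force: 0.0
```

Call:
{"api": "send_rows", "payload": {
  "moves": [
    [-0.16, -0.003, 0, 0, 0, -0.04],
    [-0.34, -0.006, 0, 0, 0, -0.085],
    [-0.53, -0.009, 0, 0, 0, -0.133],
    [-0.72, -0.013, 0, 0, 0, -0.18],
    [-0.88, -0.016, 0, 0, 0, -0.22],
    [-0.967, -0.017, 0, 0, 0, -0.243],
    [-0.967, -0.017, 0, 0, 0, -0.243],
    [-0.967, -0.017, 0, 0, 0, -0.243]
  ]
}}

```text
time_s: 14.4
position: [0.4803, -0.0884, 0.349]
tcp_rot: [[-0.5, 0.866, -0.002], [0.866, 0.5, 0.002], [0.003, -0.0, -1.0]]
force: [-0.1, 0.6, 0.2]
opening: 0.597
grasp_force: 0.0
```

Call:
{"api": "send_rows", "payload": {
  "moves": [
    [-0.1, -0.056, 0.092, -0.057, 0.013, -0.04],
    [-0.23, -0.13, 0.21, -0.13, 0.029, -0.09],
    [-0.36, -0.2, 0.33, -0.205, 0.045, -0.143],
    [-0.49, -0.273, 0.448, -0.279, 0.061, -0.194],
    [-0.6, -0.334, 0.548, -0.341, 0.075, -0.238],
    [-0.673, -0.375, 0.615, -0.383, 0.084, -0.267],
    [-0.673, -0.375, 0.615, -0.383, 0.084, -0.267],
    [-0.673, -0.375, 0.615, -0.383, 0.084, -0.267],
    [-0.673, -0.375, 0.615, -0.383, 0.084, -0.267],
    [-0.673, -0.375, 0.615, -0.383, 0.084, -0.267]
  ]
}}

```text
time_s: 15.4
position: [0.484, -0.2799, 0.1982]
tcp_rot: [[-0.819, 0.469, 0.331], [0.574, 0.672, 0.468], [-0.003, 0.573, -0.82]]
force: [-0.1, -0.6, 0.7]
opening: 0.601
grasp_force: 0.0
```

```bash
python3 snap.py 6
cat > rel.py <<'E'
import sys; from m import *; from pl import *
s=st(); R=s['tcp_rot']; T=s['position']; k=sys.argv[1]; off=float(sys.argv[2]); h=float(sys.argv[3]) # off: expected tile centre, mm ahead of TCP
p,P=load("scene",k); L=(P-T)@R*1000
col=(p.min(-1)>70)&(abs(p[...,1].astype(int)-p[...,0])<15)
m=(abs(L[...,0])<45)&(abs(L[...,1])<16)&(abs(L[...,2]-off)<40)&col
y=np.median(L[m][:,1]); A=np.c_[L[m][:,0],L[m][:,2],np.ones(m.sum())]; f=np.linalg.lstsq(A,L[m][:,1],rcond=None)[0]
print('face y',y.round(1),'slopes deg',np.degrees(f[:2]).round(2))
m=(abs(L[...,0])<95)&(abs(L[...,1]-y)<4)&(abs(L[...,2]-off)<80)&col
print(np.percentile(L[m],[1,99],axis=0).round(1).tolist())
E
python3 rel.py 6 150 110
```

```text
t 15.5 pos [ 0.4839 -0.2804  0.1984] err mm [0.93 2.02 2.18] roterr [ 0.09 -0.06 -0.25] F [-0.6 -0.3  0.7] j [ -59.   32.   94.   33.   73. -130.] op 0.6 gf 0.0
face y 1.2 slopes deg [ 0.38 -0.09]
[[-68.2, -2.4, 105.6], [68.2, 4.5, 216.4]]
```

Call:
{"api": "send_rows", "payload": {
  "moves": [
    [0, 0, 0.1, 0, 0, 0],
    [0, 0, 0.2, 0, 0, 0],
    [0, 0, 0.3, 0, 0, 0],
    [0, 0, 0.4, 0, 0, 0],
    [0, 0, 0.48, 0, 0, 0],
    [0, 0, 0.54, 0, 0, 0],
    [0, 0, 0.58, 0, 0, 0],
    [0, 0, 0.6, 0, 0, 0],
    [0, 0, 0.6, 0, 0, 0],
    [0, 0, 0.6, 0, 0, 0]
  ]
}}

```text
time_s: 16.5
position: [0.5328, -0.2125, 0.0737]
tcp_rot: [[-0.817, 0.472, 0.332], [0.577, 0.67, 0.468], [-0.001, 0.574, -0.819]]
force: [0.1, 0.1, 0.6]
opening: 0.605
grasp_force: 0.0
```

```bash
python3 - <<'E'
from pl import *
p,R=get(); json.dump(dict(p=(p+R[:,2]*.15).tolist(),R=R.tolist()),open(F,'w'))
E
python3 snap.py 7; python3 rel.py 7 10 110
```

```text
t 16.6 pos [ 0.5327 -0.2127  0.0737] err mm [ 0.17 -0.65  0.35] roterr [ 0.02 -0.09 -0.01] F [ 0.3  0.7 -0.4] j [ -51.   43.  100.   42.   56. -135.] op 0.6 gf 0.0
face y 4.2 slopes deg [0.3  0.13]
[[-68.3, 0.8, -43.8], [68.8, 7.9, 88.5]]
```

Call:
{"api": "send_rows", "payload": {
  "moves": [
    [0, 0, 0, 0, 0, 0],
    [0, 0, 0, 0, 0, 0],
    [0, 0, 0, 0, 0, 0],
    [0, 0, 0, 0, 0, 0],
    [0, 0, 0, 0, 0, 0],
    [0, 0, 0, 0, 0, 0],
    [0, 0, 0, 0, 0, 0],
    [0, 0, 0, 0, 0, 0]
  ],
  "grip": 0
}}

```text
time_s: 17.4
position: [0.5325, -0.212, 0.073]
tcp_rot: [[-0.817, 0.472, 0.331], [0.576, 0.669, 0.469], [0.0, 0.574, -0.819]]
force: [-0.1, 0.3, -0.5]
opening: 0.088
grasp_force: 30.0
```

Call:
{"api": "send_rows", "payload": {
  "moves": [
    [0, 0.005, -0.06, 0, 0, 0],
    [0, 0.02, -0.2, 0, 0, 0],
    [0, 0.04, -0.4, 0, 0, 0],
    [0, 0.06, -0.6, 0, 0, 0],
    [0, 0.07, -0.74, 0, 0, 0],
    [0, 0.07, -0.74, 0, 0, 0],
    [0, 0.07, -0.74, 0, 0, 0]
  ]
}}

```text
time_s: 18.1
position: [0.479, -0.2874, 0.2353]
tcp_rot: [[-0.817, 0.473, 0.331], [0.577, 0.67, 0.467], [-0.001, 0.573, -0.82]]
force: [-1.0, 0.8, -2.4]
opening: 0.088
grasp_force: 30.0
```

Run:
```python
from pl import *
p,R=get(); json.dump(dict(p=(p+R@np.array([0,.07,-.74])*.25).tolist(),R=R.tolist()),open(F,'w')); st()
row([.47,-.11,.35],down(25)); row([.48,.09,.35],down(-7.4)); row([.5444,.1945,.30],down(-7.4)); row([.5444,.1945,.155],down(-7.4))
```

```text
t 18.1 pos [ 0.479  -0.2874  0.2353] err mm [-0.64 -0.25  0.45] roterr [ 0.07 -0.08  0.01] F [-1.   0.8 -2.4] j [ -60.   29.   92.   32.   77. -127.] op 0.088 gf 30.0
[0.44, 0.72, -0.057, 0.38, -0.101, 0.321] rows>=5.3
[0.708, 0.374, 0.0, 0.0, -0.0, 0.36] rows>=4.0
[0.448, 0.201, 0.2, -0.0, -0.0, -0.0] rows>=2.7
[-0.001, 0.0, 0.58, -0.0, -0.0, -0.0] rows>=2.9
```

Call:
{"api": "send_rows", "payload": {
  "moves": [
    [0.06, 0.09, -0.007, 0.05, -0.013, 0.04],
    [0.14, 0.23, -0.018, 0.12, -0.032, 0.103],
    [0.22, 0.36, -0.028, 0.19, -0.05, 0.16],
    [0.3, 0.49, -0.039, 0.26, -0.069, 0.22],
    [0.38, 0.62, -0.049, 0.33, -0.087, 0.28],
    [0.44, 0.72, -0.057, 0.38, -0.101, 0.321],
    [0.44, 0.72, -0.057, 0.38, -0.101, 0.321],
    [0.44, 0.72, -0.057, 0.38, -0.101, 0.321],
    [0.44, 0.72, -0.057, 0.38, -0.101, 0.321]
  ]
}}

```text
time_s: 19.0
position: [0.469, -0.1086, 0.3478]
tcp_rot: [[-0.425, 0.905, -0.004], [0.905, 0.425, 0.003], [0.004, -0.002, -1.0]]
force: [-0.7, 0.0, -1.2]
opening: 0.089
grasp_force: 30.0
```

Call:
{"api": "send_rows", "payload": {
  "moves": [
    [0.1, 0.053, 0, 0, 0, 0.05],
    [0.24, 0.127, 0, 0, 0, 0.122],
    [0.38, 0.2, 0, 0, 0, 0.193],
    [0.52, 0.275, 0, 0, 0, 0.264],
    [0.64, 0.338, 0, 0, 0, 0.325],
    [0.708, 0.374, 0, 0, 0, 0.36],
    [0.708, 0.374, 0, 0, 0, 0.36],
    [0.708, 0.374, 0, 0, 0, 0.36]
  ]
}}

```text
time_s: 19.8
position: [0.4794, 0.089, 0.3484]
tcp_rot: [[0.129, 0.992, -0.003], [0.992, -0.129, 0.0], [0.0, -0.003, -1.0]]
force: [0.5, -0.0, -2.1]
opening: 0.088
grasp_force: 30.0
```

Call:
{"api": "send_rows", "payload": {
  "moves": [
    [0.08, 0.035, 0.035, 0, 0, 0],
    [0.2, 0.09, 0.09, 0, 0, 0],
    [0.32, 0.144, 0.144, 0, 0, 0],
    [0.41, 0.184, 0.184, 0, 0, 0],
    [0.448, 0.201, 0.2, 0, 0, 0],
    [0.448, 0.201, 0.2, 0, 0, 0],
    [0.448, 0.201, 0.2, 0, 0, 0]
  ]
}}

```text
time_s: 20.5
position: [0.5441, 0.1931, 0.2998]
tcp_rot: [[0.13, 0.991, -0.001], [0.991, -0.13, -0.0], [-0.0, -0.001, -1.0]]
force: [-0.4, -0.3, -1.0]
opening: 0.091
grasp_force: 30.0
```

Call:
{"api": "send_rows", "payload": {
  "moves": [
    [0, 0, 0.08, 0, 0, 0],
    [0, 0, 0.2, 0, 0, 0],
    [0, 0, 0.32, 0, 0, 0],
    [0, 0, 0.44, 0, 0, 0],
    [0, 0, 0.53, 0, 0, 0],
    [0, 0, 0.58, 0, 0, 0],
    [0, 0, 0.58, 0, 0, 0],
    [0, 0, 0.58, 0, 0, 0],
    [0, 0, 0.58, 0, 0, 0],
    [0, 0, 0.58, 0, 0, 0]
  ]
}}

```text
time_s: 21.5
position: [0.5452, 0.1949, 0.1563]
tcp_rot: [[0.129, 0.992, 0.003], [0.992, -0.129, 0.001], [0.001, 0.003, -1.0]]
force: [0.6, 0.0, -1.5]
opening: 0.092
grasp_force: 30.0
```

```bash
python3 snap.py 8
python3 - <<'E'
from pl import *
from m import *
s=st(); T=s['position'];R=s['tcp_rot']
g=np.radians(-7.4); ex=np.array([np.cos(g),np.sin(g),0]);ey=np.array([-np.sin(g),np.cos(g),0])
for n in("scene","top"):
    p,P=load(n,8); col=(p.min(-1)>60)&(abs(p[...,1].astype(int)-p[...,0])<15)
    D=P-[T[0],T[1],0]; u=D@ex*1000; v=D@ey*1000; z=P[...,2]*1000
    for nm,m in dict(heldtop=(abs(u)<12)&(abs(v)<85)&(z>190)&(z<210), heldall=(abs(u)<14)&(abs(v)<85)&(z>80)&(z<195), oldtop=(abs(u+66)<12)&(abs(v)<90)&(z>113)&(z<128)).items():
        m=m&col
        if m.sum()>5:
            f=np.polyfit(v[m],u[m],1); print(n,nm,m.sum(),'u',np.percentile(u[m],[2,25,50,75,98]).round(1),'fit',f[1].round(1),'az',-np.degrees(f[0]).round(2),'v',np.percentile(v[m],[1,99]).round(1),'z',np.percentile(z[m],[1,50,99]).round(1))
    m=(abs(u)<25)&(abs(v)<60)&(z>45)&(z<62)&(p.max(-1)<150)&(abs(p[...,1].astype(int)-p[...,0])<15)
    for sg in(-1,1):
        k=m&(u*sg>0)
        if k.sum()>5: f=np.polyfit(v[k],u[k],1); print(n,'hoop',k.sum(),f[1].round(1),-np.degrees(f[0]).round(1),np.percentile(v[k],[2,98]).round(1))
E
```

```text
t 21.6 pos [0.5448 0.195  0.1559] err mm [0.54 0.56 0.79] roterr [-0.1   0.03 -0.01] F [ 0.5 -0.2 -1.6] j [ 9. 31. 93.  0. 56. 16.] op 0.088 gf 30.0
scene heldtop 91 u [-1.6  2.3  4.4  5.7  7.5] fit 3.3 az 0.81 v [-67.8  68.6] z [190.6 198.9 203.2]
scene heldall 638 u [1.2 4.5 5.4 6.2 7.7] fit 5.4 az -0.42 v [-67.7  65.9] z [ 92.7 131.1 192.6]
scene oldtop 30 u [-70.4 -66.  -63.6 -62.6 -59.8] fit -64.3 az 0.07 v [-65.9 -39.1] z [113.7 117.6 121.6]
scene hoop 73 -13.3 0.3 [-46.9  44.2]
scene hoop 68 14.8 0.3 [-46.4  41.8]
top heldtop 40 u [-7.7 -6.8 -4.8 -2.5  0.1] fit -4.5 az 0.15 v [-70.2  27.8] z [190.4 200.8 209. ]
top heldall 66 u [-8.1 -7.6 -7.2 -7.  -2.3] fit -7.7 az 0.76 v [-70.1 -26.9] z [ 93.2 146.2 193.4]
top oldtop 23 u [-75.6 -73.4 -71.3 -69.4 -67.5] fit -68.8 az -2.95 v [-68.3 -39.2] z [113.9 118.1 122.9]
top hoop 9 -21.3 5.6 [-50.3 -24. ]
```

Run:
```python
from pl import *
row([.5432,.1945,.086],down(-7.4))
```

```text
[-0.0, -0.004, 0.276, -0.0, -0.0, -0.0] rows>=1.4
```

Call:
{"api": "send_rows", "payload": {
  "moves": [
    [0, -0.004, 0.03, 0, 0, 0],
    [0, -0.004, 0.07, 0, 0, 0],
    [0, -0.004, 0.11, 0, 0, 0],
    [0, -0.004, 0.15, 0, 0, 0],
    [0, -0.004, 0.18, 0, 0, 0],
    [0, -0.004, 0.21, 0, 0, 0],
    [0, -0.004, 0.24, 0, 0, 0],
    [0, -0.004, 0.26, 0, 0, 0],
    [0, -0.004, 0.276, 0, 0, 0],
    [0, -0.004, 0.276, 0, 0, 0]
  ]
}}

```text
time_s: 22.6
position: [0.543, 0.195, 0.0854]
tcp_rot: [[0.129, 0.992, -0.001], [0.992, -0.129, 0.001], [0.0, -0.001, -1.0]]
force: [0.1, 0.3, -1.6]
opening: 0.089
grasp_force: 30.0
```

Call:
{"api": "send_rows", "payload": {
  "moves": [
    [0, 0, 0.01, 0, 0, 0],
    [0, 0, 0.02, 0, 0, 0],
    [0, 0, 0.03, 0, 0, 0],
    [0, 0, 0.035, 0, 0, 0],
    [0, 0, 0.04, 0, 0, 0],
    [0, 0, 0.044, 0, 0, 0],
    [0, 0, 0.044, 0, 0, 0]
  ]
}}

```text
time_s: 23.3
position: [0.5432, 0.195, 0.0748]
tcp_rot: [[0.129, 0.992, -0.0], [0.992, -0.129, 0.001], [0.001, -0.0, -1.0]]
force: [-0.4, -1.1, -1.9]
opening: 0.085
grasp_force: 30.0
```

Call:
{"api": "send_rows", "payload": {
  "moves": [
    [0, 0, 0.004, 0, 0, 0],
    [0, 0, 0.008, 0, 0, 0],
    [0, 0, 0.01, 0, 0, 0],
    [0, 0, 0.01, 0, 0, 0]
  ]
}}

```text
time_s: 23.7
position: [0.5435, 0.1949, 0.074]
tcp_rot: [[0.129, 0.992, 0.001], [0.992, -0.129, 0.001], [0.001, 0.001, -1.0]]
force: [-2.1, -1.1, 7.8]
opening: 0.091
grasp_force: 30.0
```

Call:
{"api": "send_rows", "payload": {
  "moves": [
    [0, 0, 0, 0, 0, 0],
    [0, 0, 0, 0, 0, 0],
    [0, 0, 0, 0, 0, 0],
    [0, 0, 0, 0, 0, 0],
    [0, 0, 0, 0, 0, 0]
  ],
  "grip": 0.42
}}

```text
time_s: 24.2
position: [0.5433, 0.195, 0.0722]
tcp_rot: [[0.129, 0.992, -0.0], [0.992, -0.129, 0.001], [0.001, -0.0, -1.0]]
force: [-0.0, -0.4, -0.2]
opening: 0.397
grasp_force: 0.0
```

Call:
{"api": "send_rows", "payload": {
  "moves": [
    [0, 0, -0.04, 0, 0, 0],
    [0, 0, -0.1, 0, 0, 0],
    [0, 0, -0.25, 0, 0, 0],
    [0, 0, -0.45, 0, 0, 0],
    [0, 0, -0.65, 0, 0, 0],
    [0, 0, -0.85, 0, 0, 0],
    [0, 0, -1, 0, 0, 0],
    [0, 0, -1, 0, 0, 0],
    [0, 0, -1, 0, 0, 0]
  ]
}}

```text
time_s: 25.1
position: [0.5433, 0.1949, 0.3239]
tcp_rot: [[0.129, 0.992, 0.003], [0.992, -0.129, 0.001], [0.001, 0.003, -1.0]]
force: [0.2, 0.1, -0.3]
opening: 0.419
grasp_force: 0.0
```

```bash
python3 - <<'E'
from pl import *
p,R=get(); json.dump(dict(p=[p[0],p[1],.0725+.25],R=R.tolist()),open(F,'w')); st()
E
python3 snap.py 9
python3 - <<'E'
from m import *
for n in ("scene","top"):
    Q,_=pick(n,(.49,.6,.1,.29,.113,.128),9,col=lambda p:(p.min(-1)>60)); g=np.radians(-7.4); u=Q[:,0]*np.cos(g)+Q[:,1]*np.sin(g); v=-Q[:,0]*np.sin(g)+Q[:,1]*np.cos(g)
    if len(u): print('thin placed',n,len(u),np.percentile(u,[2,98]).round(4),np.percentile(v,[1,99]).round(4))
nog=lambda p:~((p[...,1]>p[...,0]+20)&(p[...,1]>p[...,2]+20))
for n in ("scene","top"):
    Q,_=pick(n,(.40,.47,-.07,.06,.110,.14),0,col=nog); 
    f=np.polyfit(Q[:,1],Q[:,0],1)
    for _ in range(3):
        k=abs(Q[:,0]-np.polyval(f,Q[:,1]))<.005; f=np.polyfit(Q[k,1],Q[k,0],1)
    print('bar',n,k.sum(),'az x',-np.degrees(np.arctan(f[0])).round(2),'y',np.percentile(Q[:,1],[0,2,98,100]).round(4),'x at y=-.006',np.polyval(f,-.006).round(4),'z',np.median(Q[:,2]).round(4))
    S,_=pick(n,(.40,.47,-.07,.06,.110,.14),0,col=lambda p:p.max(-1)<50); print('  sleeve',len(S),S.mean(0).round(4),np.percentile(S[:,1],[2,98]).round(4))
    B,_=pick(n,(.37,.5,-.09,.08,.03,.042),0,col=nog); r=cv2.minAreaRect((B[:,:2]*1000).astype(np.float32)); print('  box',r)
    Q,_=pick(n,(.57,.74,-.06,.08,.20,.28),0,col=nog); g=np.radians(10.5)
    u=Q[:,0]*np.cos(g)+Q[:,1]*np.sin(g); v=-Q[:,0]*np.sin(g)+Q[:,1]*np.cos(g)
    print('fork',n,'u',np.percentile(u,[0,2,98,100]).round(4),'v',np.percentile(v,[1,99]).round(4))
    k=(u<np.percentile(u,80))
    for a in (v<np.median(v[k])-.01,v>np.median(v[k])+.01):
        a=a&k; 
        vm=np.median(v[a]); a&=abs(v-vm)<.009; f=np.polyfit(u[a],v[a],1); print('  prong',a.sum(),'az',10.5+np.degrees(np.arctan(f[0])).round(2),'v mid',np.polyval(f,.63).round(4))
        for x in np.arange(u.min(),u.max(),.01):
            b=a&(u>=x)&(u<x+.01); 
            if b.sum()>2: print('   ',(x+.005).round(3),np.percentile(Q[b,2],[10,90]).round(4),b.sum())
E
```

```text
t 25.1 pos [0.5433 0.1949 0.3239] err mm [0.02 0.3  1.42] roterr [-0.15  0.04 -0.01] F [ 0.2  0.1 -0.3] j [ 9. 21. 82.  0. 78. 16.] op 0.419 gf 0.0
thin placed scene 196 [0.4535 0.5213] [0.197  0.3362]
thin placed top 53 [0.506  0.5141] [0.1946 0.2608]
bar scene 96 az x 4.79 y [-0.0527 -0.0522  0.0394  0.0417] x at y=-.006 0.4373 z 0.1262
  sleeve 37 [ 0.438  -0.0067  0.1267] [-0.0203  0.0076]
  box ((436.75994873046875, -6.123004913330078), (63.44948959350586, 96.9947738647461), 3.8523688316345215)
fork scene u [0.587  0.5908 0.7011 0.7024] v [-0.1385 -0.0779]
  prong 177 az 10.82 v mid -0.1352
    0.592 [0.2509 0.2582] 18
    0.602 [0.2375 0.2487] 26
    0.612 [0.2331 0.2375] 15
    0.622 [0.2339 0.2366] 13
    0.632 [0.2356 0.2395] 13
    0.642 [0.236  0.2417] 14
    0.652 [0.2394 0.243 ] 12
    0.662 [0.2411 0.2442] 13
    0.672 [0.2422 0.2449] 16
    0.682 [0.2437 0.2467] 13
    0.692 [0.2458 0.249 ] 24
  prong 167 az 9.23 v mid -0.0817
    0.592 [0.2492 0.2581] 18
    0.602 [0.2367 0.247 ] 21
    0.612 [0.2313 0.2375] 15
    0.622 [0.2337 0.2371] 13
    0.632 [0.2346 0.2394] 11
[... 465 characters left out ...]
-0.1392 -0.0782]
  prong 78 az 11.45 v mid -0.1355
    0.586 [0.2573 0.2599] 5
    0.596 [0.2423 0.2526] 7
    0.606 [0.2332 0.2429] 7
    0.616 [0.233  0.2373] 8
    0.626 [0.2368 0.2436] 8
    0.636 [0.2363 0.2451] 9
    0.646 [0.2378 0.2454] 9
    0.656 [0.2414 0.2464] 6
    0.666 [0.2411 0.248 ] 6
    0.676 [0.245  0.2484] 7
    0.686 [0.2475 0.2491] 6
  prong 81 az 10.04 v mid -0.0817
    0.586 [0.2544 0.2586] 7
    0.596 [0.2435 0.2504] 7
    0.606 [0.236  0.2414] 8
    0.616 [0.2357 0.2409] 7
    0.626 [0.2355 0.2407] 9
    0.636 [0.2377 0.2435] 8
    0.646 [0.2386 0.2438] 9
    0.656 [0.2384 0.2482] 7
    0.666 [0.2385 0.25  ] 6
    0.676 [0.2456 0.2503] 6
    0.686 [0.2449 0.2503] 7
```

Run:
```python
from pl import *
row([.45,.05,.26],down(4.8)); row([.4352,-.0057,.23],down(4.8)); row([.4352,-.0057,.1065],down(4.8))
```

```text
[-0.622, -0.295, 0.25, 0.0, -0.0, -0.136] rows>=3.7
[-0.217, -0.078, 0.119, 0.0, -0.0, 0.0] rows>=1.3
[-0.0, 0.0, 0.494, 0.0, -0.0, 0.0] rows>=2.5
```

Call:
{"api": "send_rows", "payload": {
  "moves": [
    [-0.15, -0.07, 0.02, 0, 0, -0.03],
    [-0.32, -0.15, 0.08, 0, 0, -0.07],
    [-0.48, -0.228, 0.16, 0, 0, -0.105],
    [-0.58, -0.275, 0.22, 0, 0, -0.127],
    [-0.622, -0.295, 0.25, 0, 0, -0.136],
    [-0.622, -0.295, 0.25, 0, 0, -0.136],
    [-0.622, -0.295, 0.25, 0, 0, -0.136]
  ],
  "grip": 0.6
}}

```text
time_s: 25.9
position: [0.4499, 0.0504, 0.259]
tcp_rot: [[-0.083, 0.997, -0.002], [0.997, 0.083, 0.001], [0.002, -0.002, -1.0]]
force: [0.7, -0.1, 0.6]
opening: 0.6
grasp_force: 0.0
```

Call:
{"api": "send_rows", "payload": {
  "moves": [
    [-0.08, -0.028, 0.04, 0, 0, 0],
    [-0.16, -0.057, 0.09, 0, 0, 0],
    [-0.217, -0.078, 0.119, 0, 0, 0],
    [-0.217, -0.078, 0.119, 0, 0, 0],
    [-0.217, -0.078, 0.119, 0, 0, 0],
    [-0.217, -0.078, 0.119, 0, 0, 0]
  ]
}}

```text
time_s: 26.5
position: [0.4361, -0.0047, 0.2305]
tcp_rot: [[-0.085, 0.996, 0.001], [0.996, 0.085, 0.001], [0.001, 0.001, -1.0]]
force: [-0.1, -0.3, 0.1]
opening: 0.602
grasp_force: 0.0
```

```bash
python3 snap.py 10
python3 - <<'E'
from pl import *; from m import *
s=st(); T=s['position']; R=s['tcp_rot']
for n in("scene","top"):
    p,P=load(n,10); L=(P-T)@R*1000
    m=(abs(L[...,0])<55)&(abs(L[...,1])<25)&(P[...,2]>.112)&(P[...,2]<.14)
    q=L[m]
    if len(q)>5: print(n,len(q),np.median(q,0).round(1),np.percentile(q[:,0],[1,99]).round(1),np.percentile(q[:,1],[10,90]).round(1))
    S=L[m&(p.max(-1)<50)]; 
    if len(S): print('sleeve',len(S),S.mean(0).round(1),np.percentile(S[:,0],[2,98]).round(1))
E
```

```text
t 26.6 pos [ 0.4358 -0.0047  0.2305] err mm [  0.64   0.9  123.88] roterr [-0.07 -0.01 -0.07] F [-0.2  0.5  0.1] j [-15.  15. 107.   0.  58. -20.] op 0.603 gf 0.0
scene 106 [ -2.1   1.5 104.1] [-47.8  45.6] [-1.2  4.8]
sleeve 37 [ -2.4   2.4 103.1] [-15.8  11.4]
```

Call:
{"api": "send_rows", "payload": {
  "moves": [
    [-0.001, 0, 0.1, 0, 0, 0],
    [-0.002, 0, 0.22, 0, 0, 0],
    [-0.003, 0, 0.33, 0, 0, 0],
    [-0.003, 0, 0.42, 0, 0, 0],
    [-0.003, 0, 0.47, 0, 0, 0],
    [-0.003, 0, 0.494, 0, 0, 0],
    [-0.003, 0, 0.494, 0, 0, 0],
    [-0.003, 0, 0.494, 0, 0, 0]
  ]
}}

```text
time_s: 27.4
position: [0.4359, -0.006, 0.107]
tcp_rot: [[-0.084, 0.996, 0.001], [0.996, 0.084, 0.0], [0.0, 0.001, -1.0]]
force: [0.6, -0.8, -0.2]
opening: 0.602
grasp_force: 0.0
```

Call:
{"api": "send_rows", "payload": {
  "moves": [
    [0, 0, 0, 0, 0, 0],
    [0, 0, 0, 0, 0, 0],
    [0, 0, 0, 0, 0, 0],
    [0, 0, 0, 0, 0, 0],
    [0, 0, 0, 0, 0, 0],
    [0, 0, 0, 0, 0, 0],
    [0, 0, 0, 0, 0, 0],
    [0, 0, 0, 0, 0, 0]
  ],
  "grip": 0
}}

```text
time_s: 28.2
position: [0.435, -0.0061, 0.1065]
tcp_rot: [[-0.084, 0.996, -0.001], [0.996, 0.084, 0.001], [0.001, -0.0, -1.0]]
force: [-0.9, -0.5, 1.5]
opening: 0.116
grasp_force: 30.0
```

Run:
```python
from pl import *
p,R=get(); json.dump(dict(p=(p+R@np.array([-.003,0,0])*.25).tolist(),R=R.tolist()),open(F,'w')); st()
g=np.radians(10.5); ex=np.array([np.cos(g),np.sin(g),0]); S=np.array([.6215,.0053,.220])
row([.4352,-.0064,.28],down(4.8)); row(S-.09*ex+[0,0,.06],down(10.5)); row(S+[0,0,.06],down(10.5)); row(S,down(10.5))
```

```text
t 28.2 pos [ 0.435  -0.0061  0.1065] err mm [-0.26  0.27 -0.1 ] roterr [0.03 0.01 0.  ] F [-0.9 -0.5  1.5] j [-16.  28. 115.   0.  37. -20.] op 0.116 gf 30.0
[0.0, -0.0, -0.694, 0.0, -0.0, 0.0] rows>=3.5
[-0.051, 0.388, 0.0, 0.0, -0.0, -0.063] rows>=2.0
[-0.0, 0.36, 0.001, 0.0, -0.0, -0.0] rows>=1.8
[-0.0, 0.0, 0.24, 0.0, -0.0, -0.0] rows>=1.2
```

Call:
{"api": "send_rows", "payload": {
  "moves": [
    [0, 0, -0.05, 0, 0, 0],
    [0, 0, -0.15, 0, 0, 0],
    [0, 0, -0.29, 0, 0, 0],
    [0, 0, -0.43, 0, 0, 0],
    [0, 0, -0.55, 0, 0, 0],
    [0, 0, -0.64, 0, 0, 0],
    [0, 0, -0.694, 0, 0, 0],
    [0, 0, -0.694, 0, 0, 0],
    [0, 0, -0.694, 0, 0, 0]
  ]
}}

```text
time_s: 29.1
position: [0.4346, -0.006, 0.2793]
tcp_rot: [[-0.084, 0.996, -0.001], [0.996, 0.084, 0.001], [0.001, -0.001, -1.0]]
force: [1.1, -0.4, -3.0]
opening: 0.113
grasp_force: 30.0
```

Call:
{"api": "send_rows", "payload": {
  "moves": [
    [-0.005, 0.035, 0, 0, 0, -0.005],
    [-0.013, 0.1, 0, 0, 0, -0.016],
    [-0.022, 0.17, 0, 0, 0, -0.028],
    [-0.032, 0.245, 0, 0, 0, -0.04],
    [-0.041, 0.315, 0, 0, 0, -0.051],
    [-0.048, 0.365, 0, 0, 0, -0.06],
    [-0.051, 0.388, 0, 0, 0, -0.063],
    [-0.051, 0.388, 0, 0, 0, -0.063],
    [-0.051, 0.388, 0, 0, 0, -0.063]
  ]
}}

```text
time_s: 30.0
position: [0.5321, -0.0106, 0.2795]
tcp_rot: [[-0.182, 0.983, -0.002], [0.983, 0.182, 0.001], [0.001, -0.002, -1.0]]
force: [-0.0, 0.0, -2.9]
opening: 0.115
grasp_force: 30.0
```

Call:
{"api": "send_rows", "payload": {
  "moves": [
    [0, 0.03, 0, 0, 0, 0],
    [0, 0.08, 0, 0, 0, 0],
    [0, 0.14, 0, 0, 0, 0],
    [0, 0.2, 0, 0, 0, 0],
    [0, 0.26, 0, 0, 0, 0],
    [0, 0.31, 0, 0, 0, 0],
    [0, 0.345, 0, 0, 0, 0],
    [0, 0.36, 0, 0, 0, 0],
    [0, 0.36, 0, 0, 0, 0],
    [0, 0.36, 0, 0, 0, 0]
  ]
}}

```text
time_s: 31.0
position: [0.621, 0.0056, 0.2799]
tcp_rot: [[-0.182, 0.983, -0.001], [0.983, 0.182, 0.001], [0.001, -0.001, -1.0]]
force: [-0.5, 0.3, -2.4]
opening: 0.112
grasp_force: 30.0
```

```bash
python3 snap.py 11
python3 - <<'E'
from pl import *; import cv2
st()
a=cv2.imread('pics/scene11.png')[140:300,220:380]; b=cv2.imread('pics/top11.png')[80:220,190:330]
cv2.imwrite('pics/c11.png',np.hstack([cv2.resize(a,(400,400),interpolation=2),cv2.resize(b,(400,400),interpolation=2)]))
E
```

```text
t 31.1 pos [0.6209 0.0056 0.2801] err mm [-0.57  0.2  60.18] roterr [0.03 0.01 0.01] F [-0.2  0.9 -2.7] j [-10.  27.  79.   0.  75. -20.] op 0.116 gf 30.0
```

View pics/c11.png

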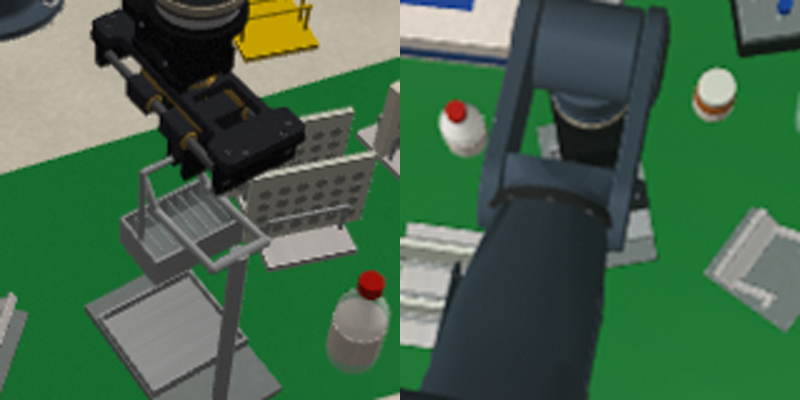

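Scene crop: the carrier hangs level in the grip, its bail over the prongs (column top at (240,250)); the top view is blocked by the arm. Lowering.

Call:
{"api": "send_rows", "payload": {
  "moves": [
    [0, 0.002, 0.03, 0, 0, 0],
    [0, 0.002, 0.07, 0, 0, 0],
    [0, 0.002, 0.11, 0, 0, 0],
    [0, 0.002, 0.145, 0, 0, 0],
    [0, 0.002, 0.175, 0, 0, 0],
    [0, 0.002, 0.2, 0, 0, 0],
    [0, 0.002, 0.218, 0, 0, 0],
    [0, 0.002, 0.23, 0, 0, 0],
    [0, 0.002, 0.238, 0, 0, 0],
    [0, 0.002, 0.238, 0, 0, 0]
  ]
}}

```text
time_s: 32.1
position: [0.6221, 0.0057, 0.2211]
tcp_rot: [[-0.182, 0.983, 0.001], [0.983, 0.182, 0.001], [0.0, 0.001, -1.0]]
force: [-0.5, 0.9, -1.1]
opening: 0.115
grasp_force: 30.0
```

Call:
{"api": "send_rows", "payload": {
  "moves": [
    [0, 0, 0.004, 0, 0, 0],
    [0, 0, 0.008, 0, 0, 0],
    [0, 0, 0.008, 0, 0, 0]
  ]
}}

```text
time_s: 32.4
position: [0.6222, 0.0057, 0.2207]
tcp_rot: [[-0.182, 0.983, 0.002], [0.983, 0.182, 0.0], [-0.0, 0.002, -1.0]]
force: [-3.1, 0.7, 7.3]
opening: 0.114
grasp_force: 30.0
```

Call:
{"api": "send_rows", "payload": {
  "moves": [
    [0, 0, 0, 0, 0, 0],
    [0, 0, 0, 0, 0, 0],
    [0, 0, 0, 0, 0, 0],
    [0, 0, 0, 0, 0, 0],
    [0, 0, 0, 0, 0, 0],
    [0, 0, 0, 0, 0, 0]
  ],
  "grip": 0.5
}}

```text
time_s: 33.0
position: [0.622, 0.0057, 0.2183]
tcp_rot: [[-0.182, 0.983, -0.0], [0.983, 0.182, 0.001], [0.001, -0.0, -1.0]]
force: [0.4, -1.0, 0.6]
opening: 0.483
grasp_force: 0.0
```

Call:
{"api": "send_rows", "payload": {
  "moves": [
    [0, 0, -0.04, 0, 0, 0],
    [0, 0, -0.1, 0, 0, 0],
    [0, 0, -0.2, 0, 0, 0],
    [0, 0, -0.32, 0, 0, 0],
    [0, 0, -0.44, 0, 0, 0],
    [0, 0, -0.55, 0, 0, 0],
    [0, -0.1, -0.6, 0, 0, 0],
    [0, -0.3, -0.6, 0, 0, 0],
    [0, -0.5, -0.6, 0, 0, 0],
    [0, -0.7, -0.6, 0, 0, 0],
    [0, -0.7, -0.6, 0, 0, 0],
    [0, -0.7, -0.6, 0, 0, 0]
  ]
}}

```text
time_s: 34.2
position: [0.4495, -0.0263, 0.3697]
tcp_rot: [[-0.181, 0.983, 0.003], [0.983, 0.181, 0.0], [-0.0, 0.003, -1.0]]
force: [0.7, -0.1, 0.8]
opening: 0.499
grasp_force: 0.0
```

```bash
python3 snap.py 12
python3 - <<'E'
import cv2,numpy as np
from m import *
for n in("scene","top"):
    p,P=load(n,12); Q=P[(abs(P[...,0]-.62)<.03)&(abs(P[...,1]-.005)<.03)&(P[...,2]>.22)&(P[...,2]<.27)&(p.max(-1)<50)]
    print(n,len(Q),Q.mean(0).round(4) if len(Q) else '')
a=cv2.imread('pics/scene12.png')[130:310,240:440]; b=cv2.imread('pics/top12.png')[90:240,110:310]
cv2.imwrite('pics/c12.png',np.hstack([cv2.resize(a,(400,360),interpolation=2),cv2.resize(b,(400,300),interpolation=2)[:360] if 0 else cv2.resize(b,(400,360),interpolation=2)]))
E
```

```text
scene 56 [0.6257 0.0055 0.2423]
top 24 [0.6189 0.0053 0.2446]
```

View pics/c12.png

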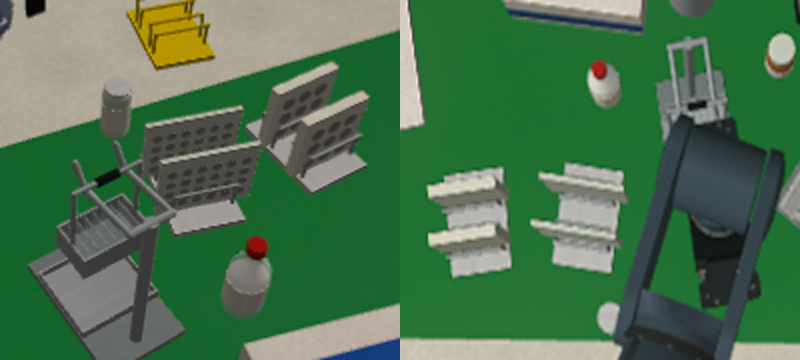

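The picture shows the carrier hanging level on both prongs (sleeve at (107,177)) and both tiles upright in their slots. I let it settle for a second and hand in.

Call:
{"api": "send_rows", "payload": {
  "moves": [
    [0, 0, 0, 0, 0, 0],
    [0, 0, 0, 0, 0, 0],
    [0, 0, 0, 0, 0, 0],
    [0, 0, 0, 0, 0, 0],
    [0, 0, 0, 0, 0, 0],
    [0, 0, 0, 0, 0, 0],
    [0, 0, 0, 0, 0, 0],
    [0, 0, 0, 0, 0, 0],
    [0, 0, 0, 0, 0, 0],
    [0, 0, 0, 0, 0, 0],
    [0, 0, 0, 0, 0, 0],
    [0, 0, 0, 0, 0, 0]
  ]
}}

```text
time_s: 35.5
position: [0.4499, -0.0262, 0.3685]
tcp_rot: [[-0.182, 0.983, 0.0], [0.983, 0.182, 0.001], [0.001, 0.0, -1.0]]
force: [0.3, -1.0, -0.1]
opening: 0.499
grasp_force: 0.0
```

```bash
python3 -c "
from rig import ticket; print(ticket.hand_in())"
```

```text
the job is handed in; nothing more can be done
None
```

I handed the job in at 35.5 s (no verdict came back): the last pictures show both tiles upright in their slots, each lowered to the floor before release, and the carrier hanging level on both prongs.

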